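# Pack and close the controller case

### The job

Put the controller together in the open metal case that is screwed to the bench: lay the battery pack lengthwise in the middle of the case floor, then seat the flat white tray flat on the bosses above it, then lay the grey hub lengthwise and centred on the tray's raised pad, and last close the case with the lid so that it sits flush on the rim. Tray and lid have one corner cut out, which must go round the tall post in one corner of the case. Let go of everything at the end and leave the servo, the tape roll and the solder spool where they are.

Things in the scene. Friction and masses are not known exactly. Their poses are not given: they have to be found in the camera images.
- case: Fixed open aluminium case, 158 (x) x 108 (y) mm; origin: centre of its underside, on the bench. Inside 150 x 100; floor at z = 5, rim at z = 44 mm. Four bosses, tops z = 30, carry the tray: 14 x 10 mm, at (-68,-45), (-68,45), (68,-45), (50,45). Dark key post in the +x +y corner, x 61 to 75, y 36 to 50, up to z = 66. Low screw ears reach y = +-66.
- battery: Blue battery pack, 0.19 kg, 123 mm long overall along its y; origin: middle of that length, underside. The solid block is 40 mm wide (x), 21 tall, from y = -12 to +62 mm; the rest, y = -61 to -12, is leads that cannot be gripped: grip across x near y = +25. Goal: origin over the middle of the case floor, its y along the case's x, either way round.
- tray: White plastic plate, 142 (x) x 92 (y) x 4 mm, 0.1 kg; origin: centre of underside. +x +y corner cut out (beyond x = 57, y = 32). Grip rib 10 thick (x), 40 long (y), centred at x = -48, top z = 28; black rubber pad for the hub, 96 (x) x 42, centred at x = 13, top z = 6. 4 mm play each side in the case. Seated: axes match the case's, centred, underside 30 mm above the case's underside.
- hub: Grey USB hub, a block 35 (x) x 90 (y) x 19 mm, 0.09 kg; origin: centre of its underside. Grip across the 35 mm width. Goal: centred on the tray's pad, its y along the tray's x, either way round.
- lid: Grey lid, 0.15 kg: a hollow hood 160 (x) x 110 (y) x 22 mm on an 8 mm deep lip frame 142 x 92 on which it stands; origin: centre of the lip's underside, top z = 30. +x +y corner cut out (beyond x = 57, y = 32). Black bar grip in the middle, 12 thick (x), 50 long (y), z 30 to 54. 4 mm play each side. Closed: axes match the case's, centred, origin 36 mm above the case's underside.
- servo: Bystander: black servo motor, 20 x 97 x 44 mm with its cable; origin on its underside. Leave alone.
- tape: Bystander: small black tape roll, 53 mm across, 19 mm high; origin at its underside. Leave alone. It lies by the fixed red organiser, whose open lid stands 0.24 m high, x 0.55 to 0.67, y -0.08 to 0.2 m in the world: carry things over or round it.
- spool: Bystander: white solder spool, 54 mm across, 38 mm high; origin at its underside. Leave alone.
Things that resemble listed ones, but are neither listed nor needed, are in the scene too. Leave any blue look-alike of the case alone.

How it is judged:
On the way, in this order (a step that is already met when the one before it is completed fails the run):
1. the battery lies lengthwise on the case floor, released (x of battery in the frame of case between -0.014 and 0.014 m and y of battery in the frame of case between -0.015 and 0.015 m and z of battery in the frame of case below 0.009 m and angle between the y axis of battery and the x axis of case, either way round below 0.2 rad and angle between battery's own z axis and vertical below 0.1 rad and contact force between battery and the fingers below 0.1 N), for 0.2 s.
2. the tray is seated flat on the bosses above the battery, released (x of battery in the frame of case between -0.014 and 0.014 m and y of battery in the frame of case between -0.015 and 0.015 m and z of battery in the frame of case below 0.009 m and angle between the y axis of battery and the x axis of case, either way round below 0.2 rad and angle between battery's own z axis and vertical below 0.1 rad and horizontal distance between tray and case below 0.009 m and z of tray in the frame of case between 0.027 and 0.0325 m and angle between tray's own z axis and vertical below 0.025 rad and angle between the x axis of tray and the x axis of case, either way round below 0.1 rad and contact force between tray and the fingers below 0.1 N), for 0.2 s.
3. the hub lies lengthwise on the tray's pad, released (x of battery in the frame of case between -0.014 and 0.014 m and y of battery in the frame of case between -0.015 and 0.015 m and z of battery in the frame of case below 0.009 m and angle between the y axis of battery and the x axis of case, either way round below 0.2 rad and angle between each of battery, hub's own z axis and vertical below 0.1 rad and horizontal distance between tray and case below 0.009 m and z of tray in the frame of case between 0.027 and 0.0325 m and angle between tray's own z axis and vertical below 0.025 rad and angle between the x axis of tray and the x axis of case, either way round below 0.1 rad and x of hub in the frame of tray between 0.003 and 0.023 m and y of hub in the frame of tray between -0.01 and 0.01 m and z of hub in the frame of tray between 0.003 and 0.009 m and angle between the y axis of hub and the x axis of tray, either way round below 0.2 rad and contact force between hub and the fingers below 0.1 N), for 0.2 s.
At the end, for the whole second after the job is handed in: All released and at rest, flat and lengthwise in the case: battery on its floor within 14 mm of the middle; tray on the bosses and lid on the rim, each within 9 mm and 0.1 rad of square, 2.5 mm of height, 0.025 rad of tilt; hub within 10 mm of the pad centre; battery and hub within 0.2 rad (all of step 3 and horizontal distance between lid and case below 0.009 m and z of lid in the frame of case between 0.0335 and 0.0385 m and angle between lid's own z axis and vertical below 0.025 rad and angle between the x axis of lid and the x axis of case, either way round below 0.1 rad and linear speed of each of battery, tray, hub, lid below 0.02 m/s and angular speed of each of battery, tray, hub, lid below 0.2 rad/s and contact force between each of battery, tray, lid and the fingers below 0.1 N); the robot touches nothing.
It fails at once if a bystander (servo, tape roll or solder spool) was moved by more than 25 mm (distance of any of servo, tape, spool from where it was at the start of the episode above 0.025 m).
It also fails if it takes over 141 s, if anything falls off the work surface, if the arm or the gripper's body presses on something with over 40 N, if the wrist force passes 120 N, or if a joint passes its speed limit or range.

### The arm

A 7-joint arm with a two-finger parallel gripper is mounted at the origin on the work surface; the furniture and walls round the work are solid. World frame = base frame: x ahead of the robot, y to its left, z up, the work surface at z = 0. Lengths are in m, angles in rad, forces in N, time in s.
With the tool pointing down it reaches from about 0.425 to 1.025 m from the base axis. Payload 9.4 kg.
Tool frame: the origin (TCP) lies midway between the tips of the shut fingers; the grasp point (between the pads) lies 19 mm behind it (grasp_offset is the distance from the TCP to the grasp point, in m); z points along the fingers, y is the line along which they close (so a half turn about z gives the same grasp; the last joint's range is limited). The gripper opens to 85 mm and grips with 20 to 120 N. Pads are 22 mm wide; open, the fingers measure 114 mm over their backs; the gripper's body (76 mm by 85 mm) begins 54 mm behind the grasp point. The pads swing forward as they close: fully open they stand 13 mm farther back than shut.
Start: joints at [-1.369, 0.599, -0.003, 1.599, 0.002, 0.943, -0.08], TCP at [0.2, 0.697, 0.2] pointing down, gripper open.
Joint ranges: [-2.57, 2.57], [-0.35, 1.97], [-1.29, 1.29], [0.11, 2.56], [-1.05, 4.19], [0.11, 1.86], [-2.63, 2.63]. Speed limits (rad/s): [2.22, 2.22, 3.01, 3.01, 3.14, 3.14, 3.14].

### API

Orientations are given as a unit quaternion [w, x, y, z].
In Python, from plant import * gives the robot as it stands.
- The arm moves only by the tool carry_out, never from a script. Its argument "motion" is a list of rows, each an object of numbers: "tx", "ty", "tz": the shift along the tool's x, y, z in mm; "ax", "ay", "az": the turn, a rotation vector about the tool's x, y, z in rad. A call has 1 to 10 rows; each row is the pose to reach, as a shift and turn from the pose commanded when the call began, along the tool's axes at that moment; what a row does not reach only later rows make up. A row lasts 1/10 s, in which the tool goes at most 50 mm and 8.59 degrees, less where a joint would pass 70% of its speed; a pose out of reach is approached as far as the arm can. A call with a gripper value outside its range is refused whole. "jaw" is the opening, from 0 (shut) to 1 (fully open), set as the call begins (left out, the last holds). The fingers move at their own pace and stop on an object; "squeeze" is the grip in N (left out, the last holds). Time passes only in rows, so rows that repeat a pose let the fingers close. It gives the time, the measured TCP pose, the force, the opening and the grip force at its end, in the units of the state.
- get_obs(): the state, without advancing time (a new reading comes with each control period).
- camera(name): name is "side" or "top"; returns a dict with "image" (420x560x3 uint8, red, green, blue), "fovy" (degrees; the focal length in pixels is half the picture's height over the tangent of half this angle, whatever the lens; pixels are square), "cx", "cy" (the principal point, pixels), "k1" (the pictures are not rectified: a ray, as slopes to the right and down, at radius r is drawn at 1 + k1 r^2 times it, then the intrinsics apply), "xyz" and "orientation" of the camera in the world. Camera axes: x right, y up, looking along -z (the intrinsics and any distortion apply to the point x, -y, -z); pixel columns grow to the right and rows downward; lengths in m; the calibration is good to about 2 mm. A picture is of the moment at which its call begins. There is no depth.
- sign_off(): hands the job in; it is judged then, once.
The state is a dict: "clock": time; "joint_positions": joint angles; "joint_vel": joint speeds; "joint_torque": joint torques, N m; "tcp_pos": TCP position; "tool_rot": TCP orientation; "force": force on the tool from outside, world axes, zero at the start; "wrist_torque": the same for the moment, N m; "grip_width": finger opening in m; "gripper_force": force on a finger pad.
Only numpy, scipy, OpenCV 4.12 (cv2) and the standard library are available. Lean on these libraries where they do the work, as an engineer would, in place of code of your own. Each camera call takes 0.05 s, during which the arm holds its last target. There are 200 camera calls.

## Working session

There is one attempt and no reset: what is moved stays moved. The work goes in short steps, Python scripts to look and compute and a tool call to move; the robot and the scene stay as the last step left them, time stands still between calls to the robot, and variables do not carry over. Pictures are saved under pics/ and viewed, at most 14 in all, crops included, and the job is handed in when it is done.

Besides the shell and the picture viewer there is one more tool, called after "Call:" by a JSON object that holds its "api" and its "payload". carry_out: Moves the arm, as the interface text tells. Its arguments: {"type":"object","properties":{"motion":{"type":"array"},"jaw":{"type":"number"},"squeeze":{"type":"number"}},"required":["motion"]}

```bash
ls; mkdir -p pics
cat > h.py <<'E'
import numpy as np, cv2
from scipy.spatial.transform import Rotation as R
def rot(q): return R.from_quat([q[1],q[2],q[3],q[0]])
class Cam:
    def __init__(s,c):
        s.im=c["image"]; h=s.im.shape[0]; s.f=h/2/np.tan(np.radians(c["fovy"])/2)
        s.cx,s.cy,s.k1=c["cx"],c["cy"],c["k1"]; s.o=np.array(c["xyz"]); s.R=rot(c["orientation"]).as_matrix()
    def proj(s,P):
        p=(np.atleast_2d(P)-s.o)@s.R; u=p[:,0]/-p[:,2]; v=-p[:,1]/-p[:,2]
        k=1+s.k1*(u*u+v*v); return np.c_[s.cx+s.f*u*k,s.cy+s.f*v*k]
    def rays(s,px):
        px=np.atleast_2d(np.asarray(px,float)); d=(px-[s.cx,s.cy])/s.f; x=d.copy()
        for _ in range(20): x=d/(1+s.k1*(x**2).sum(1,keepdims=True))
        return np.c_[x[:,0],-x[:,1],-np.ones(len(x))]@s.R.T
    def at(s,px,z):
        r=s.rays(px); return s.o+r*((z-s.o[2])/r[:,2])[:,None]
def save(n,im): cv2.imwrite("pics/"+n+".png",cv2.cvtColor(im,cv2.COLOR_RGB2BGR))
E
python3 - <<'E'
from plant import *
from h import *
for n in("top","side"):
    d=camera(n);c=Cam(d);save(n+"0",c.im);print(n,d["fovy"],d["cx"],d["cy"],d["k1"],c.o,c.R.round(3).tolist())
print(get_obs())
E
```

```text
pics
top 42.86843872304721 272.31072729924375 211.2930943408854 -0.11481214559129913 [ 0.24217862 -0.10704102  1.35568913] [[0.049, 0.977, -0.208], [-0.999, 0.049, -0.006], [0.004, 0.209, 0.978]]
side 57.97184474810586 281.0428629770011 203.58404055064912 -0.02440345924543886 [0.41568919 0.79279138 0.52856661] [[-0.99, 0.074, -0.119], [-0.14, -0.465, 0.874], [0.009, 0.882, 0.471]]
{'clock': 0.1, 'joint_positions': array([-1.36868233,  0.60006527, -0.00252865,  1.60000503,  0.00178409,
        0.94289888, -0.0797943 ]), 'joint_vel': array([-0.00229734,  0.00032464, -0.00103312, -0.00042386,  0.00067466,
       -0.00039366,  0.00084164]), 'joint_torque': array([ 6.37518824e-03, -7.77988243e+01,  1.57049775e+00, -2.58626676e+01,
        1.27028275e-02,  5.51376303e-03, -2.26851233e-05]), 'tcp_pos': array([0.19942954, 0.6965757 , 0.19930501]), 'tool_rot': array([-3.37157565e-05,  1.38934754e-01,  9.90301299e-01, -6.86357816e-04]), 'force': array([-0.15081164, -0.57507933, -0.17730435]), 'wrist_torque': array([-0.01849686,  0.01021004,  0.00824101]), 'gripper_force': 0.0, 'grip_width': 0.08514951814364605}
```

View pics/top0.png

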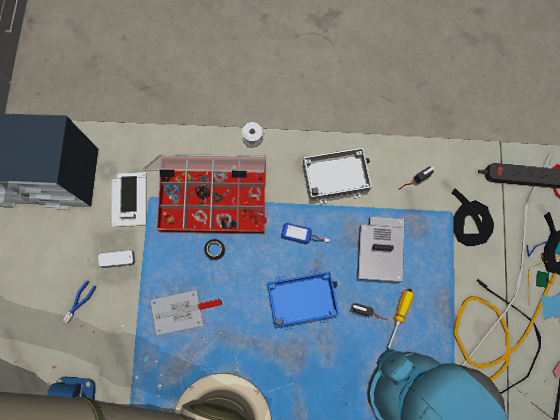

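View pics/side0.png

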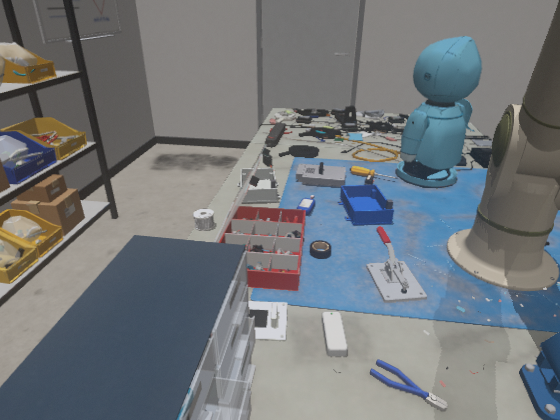

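The top view shows the metal case near (338,175), the blue look-alike at (303,300), the battery at (296,232), tray at (128,198), white or grey hub block at (116,259), lid at (382,250), tape at (214,249) and spool at (252,132). The servo could be (422,176) or (363,310). The side view shows the same layout, with the tray partly behind the cabinet at (265,320).

Look-alikes:
- **Case:** silver (338,175) or blue (303,300). I choose silver.
- **Battery:** blue with leads (296,232), or the dark items with red leads at (422,176) and (363,310). I choose the blue one.
- **Lid:** hood with a black bar (382,250), or the toggle-clamp plate (177,312). I choose the hood.
- **Tray:** white plate with a pad (128,198).
- **Hub:** block (116,259).

I'll check these in one close crop.

Run:
```python
from h import *
im=cv2.cvtColor(cv2.imread("pics/top0.png"),cv2.COLOR_BGR2RGB)
def c(x,y,w=100,h=75,s=4): return cv2.resize(im[y:y+h,x:x+w],None,fx=s,fy=s,interpolation=cv2.INTER_CUBIC)
save("crop0",np.vstack([np.hstack([c(290,140),c(270,200)]),np.hstack([c(80,163),c(335,210)])]))
t=Cam.__new__(Cam)
from plant import *
t=Cam(camera("top"))
for n,p,z in[("case",(338,175),.044),("batt",(296,232),.021),("tray",(128,198),.004),("hub",(116,259),.019),("lid",(382,250),.03),("spool",(252,132),.038),("tape",(214,249),.019),("blue",(303,300),.04),("cab",(98,150),.2)]: print(n,t.at(p,z).round(3))
```

```text
case [[ 0.625 -0.262  0.044]]
batt [[ 0.476 -0.161  0.021]]
tray [[0.547 0.28  0.004]]
hub [[0.384 0.29  0.019]]
lid [[ 0.439 -0.379  0.03 ]]
spool [[ 0.732 -0.036  0.038]]
tape [[0.423 0.043 0.019]]
blue [[ 0.306 -0.184  0.04 ]]
cab [[0.612 0.307 0.2  ]]
```

View pics/crop0.png

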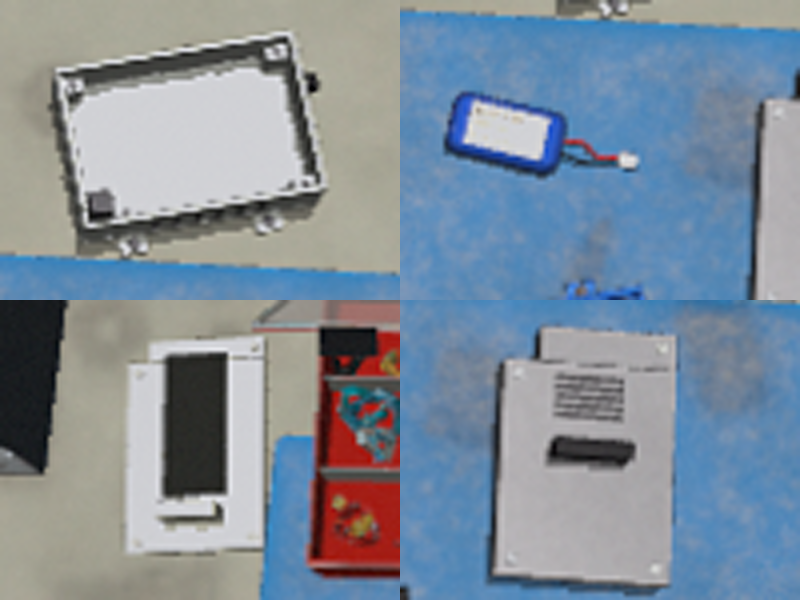

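The close crop confirms the choices:
- **Case:** silver, with the dark post at pixel (315,191), so case +x is about world +y.
- **Battery:** leads point right.
- **Tray and lid:** the cut corner is upper left in both, so their +x is about world +x. The tray rib is at the bottom end.

Next I measure them.

```bash
cat > m.py <<'E'
from h import *
def region(mask,seed):
    mask=cv2.morphologyEx(mask.astype(np.uint8),cv2.MORPH_OPEN,np.ones((3,3),np.uint8)) if 0 else mask.astype(np.uint8)
    cs,_=cv2.findContours(mask,cv2.RETR_EXTERNAL,cv2.CHAIN_APPROX_NONE)
    cs=[c for c in cs if cv2.pointPolygonTest(c,seed,True)>-6]
    return max(cs,key=cv2.contourArea)
def rect(cam,mask,seed,z,pad=0):
    c=region(mask,seed)[:,0,:].astype(float)
    P=cam.at(c,z)[:,:2]*1000
    (x,y),(w,h),a=cv2.minAreaRect(P.astype(np.float32))
    if w<h: w,h,a=h,w,a+90
    return np.round([x,y,w,h,(a+90)%180-90],1)   # long axis angle
E
python3 - <<'E'
from plant import *
from m import *
t=Cam(camera("top")); im=t.im.astype(int); hsv=cv2.cvtColor(t.im,cv2.COLOR_RGB2HSV).astype(int); H,S,V=hsv[...,0],hsv[...,1],hsv[...,2]
for n,p in[("rim up",(330,156)),("bench",(290,160)),("bench2",(105,220)),("caseside",(340,198)),("lidtop",(370,260)),("mat",(350,240)),("tray",(115,215)),("hub",(116,258)),("batt",(285,232))]:
    print(n,im[p[1],p[0]],hsv[p[1],p[0]])
print("profile col 335",im[145:165,335].tolist()); print("row175",im[178,300:318].tolist(), "bottom col 340",im[185:206,340].tolist())
for th in(195,205,215,225):
  for s in(8,14):
    try: print(th,s,"tray",rect(t,(V>th)&(S<s*2),(115,215),.004),"hub",rect(t,(V>th)&(S<s*2),(116,258),.019),"case",rect(t,(V>th)&(S<s*2),(338,165),.044))
    except Exception as e: print(th,s,e)
for th in(150,180,200): print("batt",rect(t,((H>100)&(H<130)&(S>th)),(285,232),.015))
for s in(25,40,60): print("lid",rect(t,(S<s)&(V>120),(370,260),.03))
for a in[(98,150),(80,205)]: print(t.at(a,0))
E
```

```text
rim up [64 65 62] [40 12 65]
bench [166 162 148] [ 23  28 166]
bench2 [162 161 146] [ 28  25 162]
caseside [121 119 109] [ 25  25 121]
lidtop [179 176 178] [160   4 179]
mat [104 126 153] [107  82 153]
tray [206 207 211] [114   6 211]
hub [206 207 211] [114   6 211]
batt [ 48  93 203] [111 195 203]
profile col 335 [[169, 168, 152], [167, 166, 151], [167, 166, 151], [168, 168, 152], [167, 167, 151], [168, 166, 150], [153, 151, 136], [222, 223, 229], [55, 56, 55], [62, 62, 61], [64, 66, 63], [64, 65, 63], [91, 92, 88], [142, 145, 138], [140, 141, 136], [215, 215, 220], [209, 211, 214], [208, 209, 213], [207, 209, 213], [208, 209, 213]]
row175 [[165, 162, 147], [163, 162, 146], [161, 160, 145], [165, 164, 147], [156, 155, 140], [98, 98, 89], [76, 76, 73], [112, 113, 115], [207, 209, 212], [163, 163, 164], [211, 212, 216], [209, 210, 213], [209, 210, 214], [208, 209, 213], [207, 209, 213], [208, 210, 214], [208, 209, 213], [208, 209, 213]] bottom col 340 [[209, 209, 213], [207, 208, 213], [207, 208, 212], [207, 208, 212], [209, 210, 214], [211, 212, 216], [201, 203, 200], [113, 115, 109]
[... 643 characters left out ...]
  29.4 -80.5] case [ 623.  -257.3  145.9   86.8  -77.2]
215 8 tray [485.2 316.2   2.7   0.    6.3] hub [374.3 282.9   7.7   0.  -86.8] case [ 654.7 -255.7  139.5   47.5   85.3]
215 14 tray [485.2 316.2   2.7   0.    6.3] hub [374.3 282.9   7.7   0.  -86.8] case [ 654.7 -255.7  139.5   47.5   85.3]
225 8 max() iterable argument is empty
225 14 max() iterable argument is empty
batt [ 475.9 -161.9   72.7   40.1   78.6]
batt [ 475.3 -162.3   70.2   38.1   79.2]
batt [ 465.7 -164.1   62.9   28.7  -77.6]
lid [ 444.  -376.4  159.3  110.1   -1.4]
lid [ 444.3 -376.4  159.8  110.1   -1.4]
lid [ 444.4 -376.7  160.1  110.5   -1.5]
[[0.67628998 0.378141   0.        ]]
[[0.52288968 0.4081511  0.        ]]
```

```bash
cat > m2.py <<'E'
from m import *
def up(im,x0,y0,x1,y1,k=6): return cv2.resize(im[y0:y1,x0:x1],None,fx=k,fy=k,interpolation=cv2.INTER_CUBIC)
def pts(mask,x0,y0,k=6,minA=300):
    cs,_=cv2.findContours(mask.astype(np.uint8),cv2.RETR_EXTERNAL,cv2.CHAIN_APPROX_NONE)
    return [(c[:,0,:]+.5)/k-.5+[x0,y0] for c in cs if cv2.contourArea(c)>minA]
def rc(cam,p,z):
    P=cam.at(p,z)[:,:2]*1000
    (x,y),(w,h),a=cv2.minAreaRect(P.astype(np.float32))
    if w<h: w,h,a=h,w,a+90
    return np.round([x,y,w,h,(a+90)%180-90],1)
E
python3 - <<'E'
from plant import *
from m2 import *
t=Cam(camera("top")); 
def go(n,box,f,z):
    u=up(t.im,*box); 
    for p in pts(f(u),box[0],box[1]): print(n,rc(t,p,z),p.mean(0).round(0))
for th in(175,185):
    go("case%d"%th,(298,142,382,208),lambda u:(u[...,2]>th),.044)
for th in(180,190):
    go("tray%d"%th,(106,168,150,230),lambda u:(u[...,2]>th)|((u.max(2)<70)),.004)
    go("hub%d"%th,(90,242,142,276),lambda u:(u[...,2]>th),.019)
# held in one crop for checking
b=(298,142,382,208);u=up(t.im,*b,7);v=up(t.im,100,164,150,276,5)
u=u.copy();u[(u[...,2]>180)]=u[(u[...,2]>180)]//2+np.array([127,0,0],np.uint8)
print(u.shape,v.shape);o=np.zeros((560,800,3),np.uint8);o[:462,:588][:]=u[:, :588];o[:,588:]=np.pad(v,((0,0),(0,0),(0,0)))[:560,:212];save("crop1",o)
E
```

```text
case175 [ 544.1 -245.7  168.4    9.9  -87.1] [330. 206.]
case175 [ 639.6 -337.6   35.2    5.    12.8] [368. 171.]
case175 [ 630.4 -260.9  158.7  100.5  -77.5] [337. 176.]
case175 [ 676.  -208.    46.3    4.3  -77.1] [318. 155.]
case175 [ 692.8 -291.4   83.7   30.7   79.9] [352. 151.]
case185 [ 542.8 -298.5   38.4    2.2  -87.1] [352. 207.]
case185 [ 541.2 -224.7  103.5    6.5   90. ] [323. 206.]
case185 [ 639.6 -337.3   33.4    3.8   12.8] [367. 171.]
case185 [ 630.1 -260.5  157.7   99.9  -77.5] [336. 177.]
case185 [ 697.1 -301.6   45.9    6.2  -82.9] [354. 149.]
tray180 [5.077e+02 2.214e+02 8.280e+01 1.000e+01 5.000e-01] [148. 215.]
tray180 [558.8 280.6  94.6  39.7   5.7] [128. 194.]
tray180 [545.8 279.9 142.3  90.4   5.5] [128. 197.]
hub180 [386.9 293.8  87.5  32.6 -80.8] [115. 258.]
tray190 [538.7 279.1 127.2  89.3   5.5] [128. 202.]
tray190 [558.8 280.6  94.6  39.7   5.7] [128. 194.]
tray190 [610.3 278.9  75.1  13.1 -84.3] [131. 174.]
hub190 [386.7 293.6  86.9  31.8 -81. ] [115. 258.]
(462, 588, 3) (560, 250, 3)
```

View pics/crop1.png

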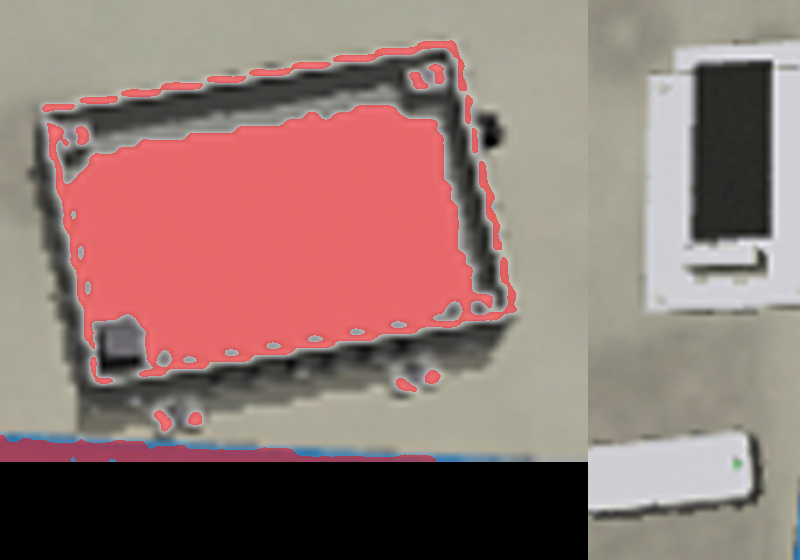

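Crop 1 shows the rim outline at crop corners (42,107), (458,42), (515,310) and (95,382). The post is at (120,340). The tray and hub edges are clean. Next I combine the rim pieces.

```bash
cat >> m2.py <<'E'
def plan(pos,q,x,y,z,phi):
    """shift/turn (tool axes) from pose to TCP x,y,z mm, tool down, tool y at world angle phi deg"""
    Rc=rot(q); p=np.radians(phi)
    yv=np.array([np.cos(p),np.sin(p),0]); zv=np.array([0,0,-1.]); Rt=R.from_matrix(np.c_[np.cross(yv,zv),yv,zv])
    t=Rc.inv().apply(np.array([x,y,z])-np.array(pos)*1000); a=(Rc.inv()*Rt).as_rotvec()
    return t.round(1),a.round(3)
E
python3 - <<'E'
from plant import *
from m2 import *
t=Cam(camera("top")); s=Cam(camera("side"))
b=(298,142,382,208);u=up(t.im,*b)
for th in(175,180,185):
    P=np.vstack([p for p in pts(u[...,2]>th,b[0],b[1],minA=60) if p[:,1].max()<199]); print(rc(t,P,.044))
# side views check of corners
C=np.array([.630,-.261]);
for n,P in[("case",(.63,-.261,.044)),("hub",(.387,.294,.019)),("batt",(.476,-.162,.021)),("tray",(.546,.28,.004)),("lid",(.444,-.376,.03))]: print(n,s.proj([P]).round(0))
o=get_obs(); print(plan(o["tcp_pos"],o["tool_rot"],476,-162,150,-11.4+0),o["tcp_pos"])
E
```

```text
[ 623.9 -262.4  158.7  129.9  -77.3]
[ 623.8 -262.2  158.3  129.7  -77.3]
[ 624.  -262.   157.7  129.1  -77.3]
case [[259. 178.]]
hub [[334. 327.]]
batt [[305. 203.]]
tray [[248. 318.]]
lid [[320. 172.]]
(array([-502.2, -749.6,   50.2]), array([-0.   ,  0.   ,  1.491])) [0.19952835 0.69690093 0.19987448]
```

Run:
```python
from plant import *
from m2 import *
t=Cam(camera("top")); s=Cam(camera("side"))
b=(298,142,382,208);u=up(t.im,*b)
for th in(172,178,185):
    P=np.vstack([p for p in pts(u[...,2]>th,b[0],b[1],minA=60) if p[:,1].max()<206 and np.hypot(*(p.mean(0)-[322,201]))>4 and np.hypot(*(p.mean(0)-[357,196]))>4]); print(rc(t,P,.044))
q=np.array([[42,107],[458,42],[515,310],[95,382]])/7+[298-.43,142-.43]
W=t.at(q,.044)*1000; print(W[:,:2].round(1).tolist(),W.mean(0)[:2].round(1),[np.linalg.norm(W[i]-W[i-1]).round(1) for i in range(4)])
c,sn=np.cos(np.radians(102.5)),np.sin(np.radians(102.5)); RR=np.array([[c,-sn],[sn,c]])
K=[]
for x,y,z in[(79,54,44),(-79,54,44),(-79,-54,44),(79,-54,44),(68,43,66)]:
    w=RR@[x,y]+W.mean(0)[:2]; K.append([*w/1000,z/1000])
print(s.proj(K).round(1).tolist(),t.proj(K).round(1).tolist())
a=up(s.im,225,150,325,215,4); 
for p in s.proj(K): cv2.circle(a,tuple(int(v) for v in ((p-[225,150]+.5)*4)),2,(255,0,0),-1)
a2=up(t.im,298,142,382,208,4)
for p in t.proj(K): cv2.circle(a2,tuple(int(v) for v in ((p-[298,142]+.5)*4)),2,(255,0,0),-1)
save("crop2",np.hstack([a,np.pad(a2,((0,a.shape[0]-a2.shape[0]) if a.shape[0]>a2.shape[0] else (0,0),(0,0),(0,0)))[:a.shape[0]]]))
```

```text
[ 634.4 -260.2  159.   109.   -77.4]
[ 634.3 -260.   158.5  108.6  -77.4]
[ 621.6 -243.3  195.9  126.   -76.7]
[[668.6, -172.1], [701.9, -325.1], [600.5, -347.0], [565.8, -194.9]] [ 634.2 -259.8] [np.float64(105.3), np.float64(156.6), np.float64(103.8), np.float64(156.0)]
[[276.5, 188.9], [273.2, 168.0], [240.3, 168.7], [239.4, 189.9], [272.5, 180.6]] [[310.9, 196.7], [371.8, 186.6], [363.1, 146.8], [303.1, 156.4], [315.1, 189.6]]
```

View pics/crop2.png

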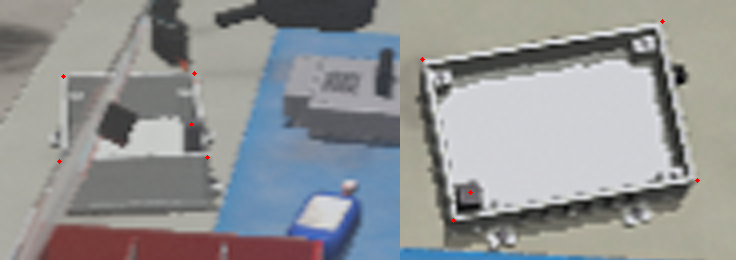

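Crop 2 shows the projected rim corners on the case in both views: top corners within 1–2 px, side dots on the rim to about 1 px. The case centre is (634.3,-260.1) mm, yaw 102.6°, and the measured size of 158.5x108.6 matches. Next is the battery.

```bash
cat > chain.py <<'E'
import sys
from m2 import *
from plant import get_obs
o=get_obs(); pos,q=o["tcp_pos"],o["tool_rot"]
print("now",np.round(pos*1000,1),"w",round(o["grip_width"]*1000,1),"t",o["clock"], "F",np.round(o["force"],1))
for a in sys.argv[1:]:
    x,y,z,phi=map(float,a.split(","))
    t,r=plan(pos,q,x,y,z,phi); print(a,"tx ty tz",t,"a",r)
    p=np.radians(phi); yv=np.array([np.cos(p),np.sin(p),0]); zv=np.array([0,0,-1.])
    k=R.from_matrix(np.c_[np.cross(yv,zv),yv,zv]).as_quat(); q=[k[3],k[0],k[1],k[2]]; pos=np.array([x,y,z])/1000
E
python3 chain.py 430,300,250,45 476,-162,120,-11.4 476,-162,20,-11.4
```

```text
now [199.5 697.  200. ] w 85.6 t 0.45 F [-0.8 -0.7 -0.3]
430,300,250,45 tx ty tz [-330.8 -318.2  -49.9] a [-0.     0.     0.507]
476,-162,120,-11.4 tx ty tz [-359.2 -294.2  130. ] a [0.    0.    0.984]
476,-162,20,-11.4 tx ty tz [  0.   0. 100.] a [0. 0. 0.]
```

Call:
{"api": "carry_out", "payload": {"motion": [{"tx": -33, "ty": -32, "tz": -10, "az": 0.1}, {"tx": -66, "ty": -64, "tz": -20, "az": 0.2}, {"tx": -99, "ty": -95, "tz": -30, "az": 0.3}, {"tx": -132, "ty": -127, "tz": -40, "az": 0.4}, {"tx": -165, "ty": -159, "tz": -50, "az": 0.507}, {"tx": -198, "ty": -191, "tz": -50, "az": 0.507}, {"tx": -232, "ty": -223, "tz": -50, "az": 0.507}, {"tx": -265, "ty": -255, "tz": -50, "az": 0.507}, {"tx": -298, "ty": -286, "tz": -50, "az": 0.507}, {"tx": -331, "ty": -318, "tz": -50, "az": 0.507}], "jaw": 1, "squeeze": 60}}

```text
validation failed for argument at $.mo...
```

Call:
{"api": "carry_out", "payload": {"motion": [{"tx": -36, "ty": -29, "tz": 0, "az": 0.1}, {"tx": -72, "ty": -59, "tz": 0, "az": 0.2}, {"tx": -108, "ty": -88, "tz": 0, "az": 0.3}, {"tx": -144, "ty": -118, "tz": 0, "az": 0.4}, {"tx": -180, "ty": -147, "tz": 0, "az": 0.5}, {"tx": -216, "ty": -177, "tz": 26, "az": 0.6}, {"tx": -251, "ty": -206, "tz": 52, "az": 0.7}, {"tx": -287, "ty": -235, "tz": 78, "az": 0.8}, {"tx": -323, "ty": -265, "tz": 104, "az": 0.9}, {"tx": -359, "ty": -294, "tz": 130, "az": 0.984}]}}

```text
validation failed for argument at $.mo...
```

```bash
python3 chain.py 476,-162,20,-11.4 476,-162,1,-11.4
python3 - <<'E'
from plant import *
from m2 import *
t=Cam(camera("top")); s=Cam(camera("side"))
save("s1",np.hstack([up(s.im,230,140,360,260,3),up(t.im,250,150,380,270,3)]))
E
```

```text
now [199.5 697.  200. ] w 85.6 t 0.45 F [-0.8 -0.7 -0.3]
476,-162,20,-11.4 tx ty tz [-502.2 -749.7  180.1] a [-0.     0.     1.491]
476,-162,1,-11.4 tx ty tz [ 0.  0. 19.] a [0. 0. 0.]
```

View pics/s1.png

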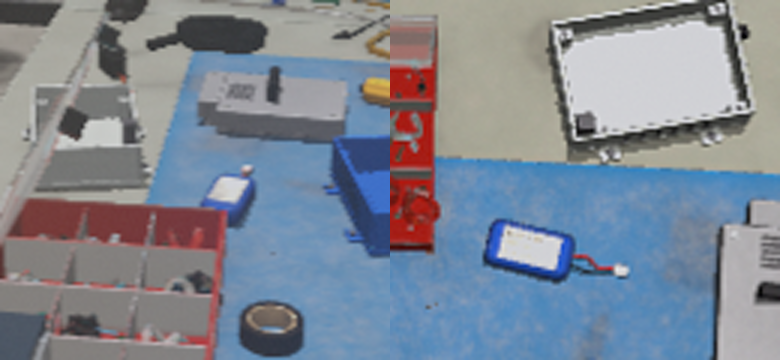

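Both calls were refused before anything moved, and the picture shows the unmoved scene. Rows probably need all six keys.

Call:
{"api": "carry_out", "payload": {"motion": [{"tx": -33, "ty": -32, "tz": -10, "ax": 0, "ay": 0, "az": 0.1}, {"tx": -66, "ty": -64, "tz": -20, "ax": 0, "ay": 0, "az": 0.2}, {"tx": -99, "ty": -95, "tz": -30, "ax": 0, "ay": 0, "az": 0.3}, {"tx": -132, "ty": -127, "tz": -40, "ax": 0, "ay": 0, "az": 0.4}, {"tx": -165, "ty": -159, "tz": -50, "ax": 0, "ay": 0, "az": 0.507}, {"tx": -198, "ty": -191, "tz": -50, "ax": 0, "ay": 0, "az": 0.507}, {"tx": -232, "ty": -223, "tz": -50, "ax": 0, "ay": 0, "az": 0.507}, {"tx": -265, "ty": -255, "tz": -50, "ax": 0, "ay": 0, "az": 0.507}, {"tx": -298, "ty": -286, "tz": -50, "ax": 0, "ay": 0, "az": 0.507}, {"tx": -331, "ty": -318, "tz": -50, "ax": 0, "ay": 0, "az": 0.507}], "jaw": 1, "squeeze": 60}}

```text
clock: 1.55
tcp_pos: [0.431, 0.2987, 0.2505]
tool_rot: [0.0, 0.383, 0.924, 0.0]
force: [0.9, 0.9, 0.8]
grip_width: 0.0856
gripper_force: 0.0
```

Call:
{"api": "carry_out", "payload": {"motion": [{"tx": -36, "ty": -29, "tz": 0, "ax": 0, "ay": 0, "az": 0.1}, {"tx": -72, "ty": -59, "tz": 0, "ax": 0, "ay": 0, "az": 0.2}, {"tx": -108, "ty": -88, "tz": 0, "ax": 0, "ay": 0, "az": 0.3}, {"tx": -144, "ty": -118, "tz": 0, "ax": 0, "ay": 0, "az": 0.4}, {"tx": -180, "ty": -147, "tz": 0, "ax": 0, "ay": 0, "az": 0.5}, {"tx": -216, "ty": -177, "tz": 26, "ax": 0, "ay": 0, "az": 0.6}, {"tx": -251, "ty": -206, "tz": 52, "ax": 0, "ay": 0, "az": 0.7}, {"tx": -287, "ty": -235, "tz": 78, "ax": 0, "ay": 0, "az": 0.8}, {"tx": -323, "ty": -265, "tz": 104, "ax": 0, "ay": 0, "az": 0.9}, {"tx": -359, "ty": -294, "tz": 130, "ax": 0, "ay": 0, "az": 0.984}]}}

```text
clock: 2.55
tcp_pos: [0.4749, -0.1496, 0.127]
tool_rot: [0.0, 0.775, 0.632, 0.0]
force: [1.8, -0.1, 0.1]
grip_width: 0.0855
gripper_force: 0.0
```

```bash
python3 chain.py 476,-162,20,-11.4 476,-162,1,-11.4
```

```text
now [ 474.9 -149.6  127. ] w 85.5 t 2.55 F [ 1.8 -0.1  0.1]
476,-162,20,-11.4 tx ty tz [-11.9   3.5 107. ] a [ 0.001  0.    -0.003]
476,-162,1,-11.4 tx ty tz [ 0.  0. 19.] a [0. 0. 0.]
```

Call:
{"api": "carry_out", "payload": {"motion": [{"tx": 0, "ty": 0, "tz": 30, "ax": 0, "ay": 0, "az": 0}, {"tx": 0, "ty": 0, "tz": 60, "ax": 0, "ay": 0, "az": 0}, {"tx": 0, "ty": 0, "tz": 85, "ax": 0, "ay": 0, "az": 0}, {"tx": 0, "ty": 0, "tz": 85, "ax": 0, "ay": 0, "az": 0}, {"tx": 0, "ty": 0, "tz": 85, "ax": 0, "ay": 0, "az": 0}, {"tx": 0, "ty": 0, "tz": 85, "ax": 0, "ay": 0, "az": 0}]}}

```text
clock: 3.15
tcp_pos: [0.4753, -0.1482, 0.044]
tool_rot: [0.001, 0.774, 0.633, 0.001]
force: [0.0, -0.7, 0.3]
grip_width: 0.0851
gripper_force: 0.0
```

```bash
python3 chain.py 476,-162,1,-11.4
```

```text
now [ 475.3 -148.2   44. ] w 85.1 t 3.15 F [ 0.  -0.7  0.3]
476,-162,1,-11.4 tx ty tz [-13.4   3.3  43. ] a [0.002 0.    0.   ]
```

Call:
{"api": "carry_out", "payload": {"motion": [{"tx": -13.4, "ty": 3.3, "tz": 10, "ax": 0, "ay": 0, "az": 0}, {"tx": -13.4, "ty": 3.3, "tz": 22, "ax": 0, "ay": 0, "az": 0}, {"tx": -13.4, "ty": 3.3, "tz": 32, "ax": 0, "ay": 0, "az": 0}, {"tx": -13.4, "ty": 3.3, "tz": 41, "ax": 0, "ay": 0, "az": 0}, {"tx": -13.4, "ty": 3.3, "tz": 43, "ax": 0, "ay": 0, "az": 0}, {"tx": -13.4, "ty": 3.3, "tz": 43, "ax": 0, "ay": 0, "az": 0}]}}

```text
clock: 3.75
tcp_pos: [0.4749, -0.1615, -0.0007]
tool_rot: [-0.0, 0.774, 0.633, -0.0]
force: [-0.3, 0.4, -0.1]
grip_width: 0.0853
gripper_force: 0.0
```

Call:
{"api": "carry_out", "payload": {"motion": [{"tx": 0, "ty": 0, "tz": 0, "ax": 0, "ay": 0, "az": 0}, {"tx": 0, "ty": 0, "tz": 0, "ax": 0, "ay": 0, "az": 0}, {"tx": 0, "ty": 0, "tz": 0, "ax": 0, "ay": 0, "az": 0}, {"tx": 0, "ty": 0, "tz": 0, "ax": 0, "ay": 0, "az": 0}, {"tx": 0, "ty": 0, "tz": 0, "ax": 0, "ay": 0, "az": 0}, {"tx": 0, "ty": 0, "tz": 0, "ax": 0, "ay": 0, "az": 0}, {"tx": 0, "ty": 0, "tz": 0, "ax": 0, "ay": 0, "az": 0}, {"tx": 0, "ty": 0, "tz": 0, "ax": 0, "ay": 0, "az": 0}], "jaw": 0}}

```text
clock: 4.55
tcp_pos: [0.4752, -0.1618, -0.0003]
tool_rot: [0.0, 0.774, 0.633, -0.0]
force: [0.4, 0.3, -0.2]
grip_width: -0.0002
gripper_force: 0.0
```

The fingers closed fully, so the grasp missed. I look again.

Run:
```python
from plant import *
from m2 import *
t=Cam(camera("top")); s=Cam(camera("side"))
o=get_obs(); print(t.proj([o["tcp_pos"]]),s.proj([o["tcp_pos"]]))
save("s2",np.hstack([up(s.im,230,120,360,250,3),up(t.im,250,170,380,300,3)]))
```

```text
[[295.78839055 233.78860721]] [[305.3375504  209.81052584]]
```

View pics/s2.png

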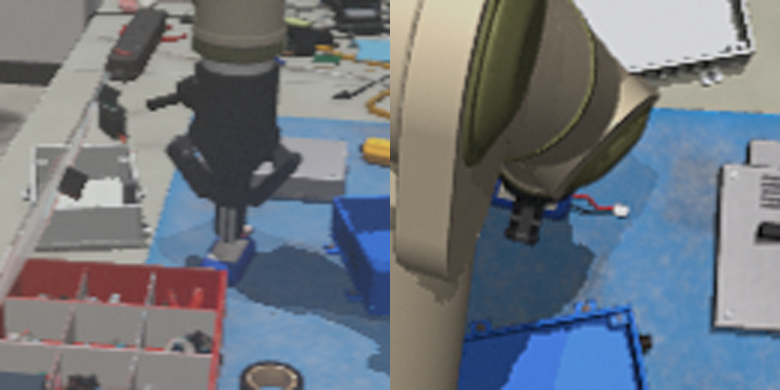

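Run:
```python
from plant import *
from m2 import *
t=Cam(camera("top")); s=Cam(camera("side"))
for z in(0,.01,.02,.03,.04): print(z,s.at([(306.7,200.5)],z).round(3))
# dark finger columns rows
for x in(302,304,306,308,310): print(x,[int(v) for v in s.im[190:216,x].sum(1)//3], s.im[206,x])
save("s3",np.hstack([up(s.im,280,150,330,220,8),up(t.im,270,200,320,270,8)]))
```

```text
0 [[ 0.476 -0.22   0.   ]]
0.01 [[ 0.475 -0.2    0.01 ]]
0.02 [[ 0.474 -0.181  0.02 ]]
0.03 [[ 0.473 -0.162  0.03 ]]
0.04 [[ 0.471 -0.143  0.04 ]]
302 [57, 56, 54, 60, 60, 61, 60, 61, 95, 108, 92, 103, 112, 115, 110, 106, 132, 110, 113, 102, 88, 78, 78, 77, 80, 80] [121 128 149]
304 [100, 97, 101, 94, 95, 93, 94, 94, 91, 89, 90, 114, 116, 115, 113, 111, 117, 79, 106, 113, 104, 103, 113, 114, 112, 110] [119 117 117]
306 [87, 88, 87, 87, 87, 87, 92, 91, 91, 91, 92, 115, 126, 122, 123, 122, 122, 86, 72, 80, 84, 81, 74, 71, 64, 74] [125 122 121]
308 [83, 81, 75, 75, 73, 72, 71, 73, 67, 75, 102, 117, 125, 121, 122, 121, 114, 90, 74, 74, 71, 74, 69, 65, 69, 82] [114 113 117]
310 [56, 56, 55, 55, 53, 55, 58, 60, 72, 77, 128, 129, 122, 108, 99, 84, 74, 72, 70, 68, 64, 66, 68, 77, 83, 82] [ 54  65 105]
```

View pics/s3.png

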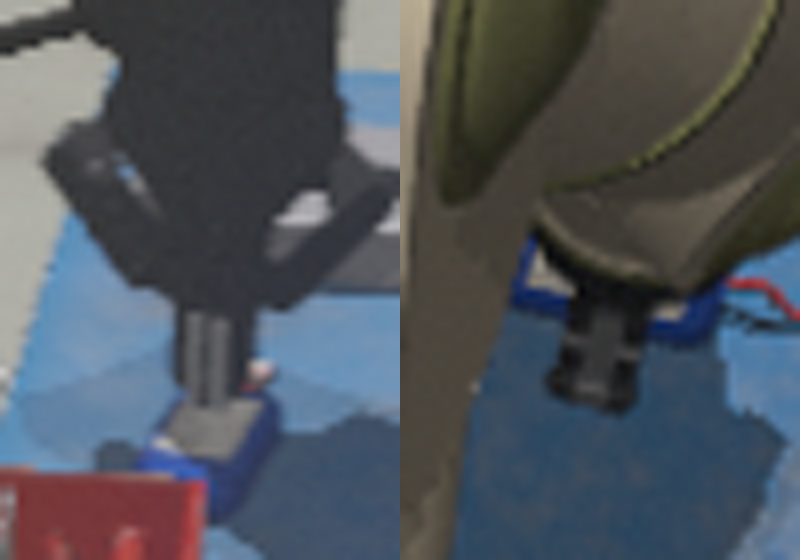

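The crop shows the shut fingers ending on or above the battery label, at side px (306,200). Intersecting that ray at the commanded x and y gives a tip height of about 30 mm, although the reading says 0. So the tip sits well above the reading. I probe gently down onto the battery top (z=21) to calibrate this.

Call:
{"api": "carry_out", "payload": {"motion": [{"tx": 0, "ty": 0, "tz": 1, "ax": 0, "ay": 0, "az": 0}, {"tx": 0, "ty": 0, "tz": 2, "ax": 0, "ay": 0, "az": 0}, {"tx": 0, "ty": 0, "tz": 3, "ax": 0, "ay": 0, "az": 0}, {"tx": 0, "ty": 0, "tz": 3, "ax": 0, "ay": 0, "az": 0}]}}

```text
clock: 5.15
tcp_pos: [0.4751, -0.1618, -0.0034]
tool_rot: [-0.0, 0.774, 0.633, -0.0]
force: [-0.8, 1.1, -0.1]
grip_width: 0.0002
gripper_force: 0.0
```

Call:
{"api": "carry_out", "payload": {"motion": [{"tx": 0, "ty": 0, "tz": 1, "ax": 0, "ay": 0, "az": 0}, {"tx": 0, "ty": 0, "tz": 2, "ax": 0, "ay": 0, "az": 0}, {"tx": 0, "ty": 0, "tz": 2, "ax": 0, "ay": 0, "az": 0}, {"tx": 0, "ty": 0, "tz": 2, "ax": 0, "ay": 0, "az": 0}]}}

```text
clock: 5.55
tcp_pos: [0.4751, -0.1618, -0.0053]
tool_rot: [-0.0, 0.774, 0.633, -0.0]
force: [0.5, 0.1, -0.2]
grip_width: 0.0001
gripper_force: 0.0
```

Call:
{"api": "carry_out", "payload": {"motion": [{"tx": 0, "ty": 0, "tz": 1, "ax": 0, "ay": 0, "az": 0}, {"tx": 0, "ty": 0, "tz": 2, "ax": 0, "ay": 0, "az": 0}, {"tx": 0, "ty": 0, "tz": 2, "ax": 0, "ay": 0, "az": 0}]}}

```text
clock: 5.85
tcp_pos: [0.4752, -0.1618, -0.0074]
tool_rot: [-0.0, 0.774, 0.633, -0.0]
force: [-0.2, -0.1, 0.6]
grip_width: -0.0003
gripper_force: 0.0
```

Call:
{"api": "carry_out", "payload": {"motion": [{"tx": 0, "ty": 0, "tz": 1, "ax": 0, "ay": 0, "az": 0}, {"tx": 0, "ty": 0, "tz": 1, "ax": 0, "ay": 0, "az": 0}]}}

```text
clock: 6.05
tcp_pos: [0.4752, -0.1618, -0.0084]
tool_rot: [-0.0, 0.774, 0.633, -0.0]
force: [0.4, -0.5, 0.1]
grip_width: 0.0004
gripper_force: 0.0
```

Call:
{"api": "carry_out", "payload": {"motion": [{"tx": 0, "ty": 0, "tz": 1, "ax": 0, "ay": 0, "az": 0}, {"tx": 0, "ty": 0, "tz": 1, "ax": 0, "ay": 0, "az": 0}]}}

```text
clock: 6.25
tcp_pos: [0.4752, -0.1618, -0.0088]
tool_rot: [0.0, 0.774, 0.633, 0.0]
force: [-1.0, 0.8, 9.6]
grip_width: 0.0002
gripper_force: 4.3
```

Contact came at reading z = -8.5 on the 21 mm battery top. So true tip z is about reading + 29.5 mm. I retry with that offset.

Call:
{"api": "carry_out", "payload": {"motion": [{"tx": 0, "ty": 0, "tz": -20, "ax": 0, "ay": 0, "az": 0}, {"tx": 0, "ty": 0, "tz": -20, "ax": 0, "ay": 0, "az": 0}, {"tx": 0, "ty": 0, "tz": -20, "ax": 0, "ay": 0, "az": 0}, {"tx": 0, "ty": 0, "tz": -20, "ax": 0, "ay": 0, "az": 0}, {"tx": 0, "ty": 0, "tz": -20, "ax": 0, "ay": 0, "az": 0}, {"tx": 0, "ty": 0, "tz": -20, "ax": 0, "ay": 0, "az": 0}, {"tx": 0, "ty": 0, "tz": -20, "ax": 0, "ay": 0, "az": 0}], "jaw": 1}}

```text
clock: 6.95
tcp_pos: [0.475, -0.1618, 0.0105]
tool_rot: [-0.0, 0.774, 0.633, -0.0]
force: [-0.7, -0.4, -0.3]
grip_width: 0.0852
gripper_force: 0.0
```

Call:
{"api": "carry_out", "payload": {"motion": [{"tx": 0, "ty": 0, "tz": 10, "ax": 0, "ay": 0, "az": 0}, {"tx": 0, "ty": 0, "tz": 18, "ax": 0, "ay": 0, "az": 0}, {"tx": 0, "ty": 0, "tz": 25, "ax": 0, "ay": 0, "az": 0}, {"tx": 0, "ty": 0, "tz": 31, "ax": 0, "ay": 0, "az": 0}, {"tx": 0, "ty": 0, "tz": 35, "ax": 0, "ay": 0, "az": 0}, {"tx": 0, "ty": 0, "tz": 39, "ax": 0, "ay": 0, "az": 0}, {"tx": 0, "ty": 0, "tz": 39, "ax": 0, "ay": 0, "az": 0}]}}

```text
clock: 7.65
tcp_pos: [0.475, -0.1618, -0.0287]
tool_rot: [-0.0, 0.774, 0.633, -0.0]
force: [0.3, 0.3, -0.2]
grip_width: 0.0853
gripper_force: 0.0
```

Call:
{"api": "carry_out", "payload": {"motion": [{"tx": 0, "ty": 0, "tz": 0, "ax": 0, "ay": 0, "az": 0}, {"tx": 0, "ty": 0, "tz": 0, "ax": 0, "ay": 0, "az": 0}, {"tx": 0, "ty": 0, "tz": 0, "ax": 0, "ay": 0, "az": 0}, {"tx": 0, "ty": 0, "tz": 0, "ax": 0, "ay": 0, "az": 0}, {"tx": 0, "ty": 0, "tz": 0, "ax": 0, "ay": 0, "az": 0}, {"tx": 0, "ty": 0, "tz": 0, "ax": 0, "ay": 0, "az": 0}], "jaw": 0}}

```text
clock: 8.25
tcp_pos: [0.4754, -0.1618, -0.0278]
tool_rot: [0.0, 0.774, 0.633, 0.0]
force: [-0.7, -0.1, 5.6]
grip_width: 0.0389
gripper_force: 60.6
```

```bash
python3 chain.py 475,-162,70,-11.4 628.8,-235.7,70,12.6 628.8,-235.7,-22,12.6
```

```text
now [ 475.4 -161.8  -27.8] w 38.9 t 8.25 F [-0.7 -0.1  5.6]
475,-162,70,-11.4 tx ty tz [ -0.3  -0.3 -97.8] a [ 0.001 -0.     0.   ]
628.8,-235.7,70,12.6 tx ty tz [-41.8 165.3   0. ] a [ 0.     0.    -0.419]
628.8,-235.7,-22,12.6 tx ty tz [ 0.  0. 92.] a [0. 0. 0.]
```

Call:
{"api": "carry_out", "payload": {"motion": [{"tx": 0, "ty": 0, "tz": -8, "ax": 0, "ay": 0, "az": 0}, {"tx": 0, "ty": 0, "tz": -22, "ax": 0, "ay": 0, "az": 0}, {"tx": 0, "ty": 0, "tz": -40, "ax": 0, "ay": 0, "az": 0}, {"tx": 0, "ty": 0, "tz": -60, "ax": 0, "ay": 0, "az": 0}, {"tx": 0, "ty": 0, "tz": -80, "ax": 0, "ay": 0, "az": 0}, {"tx": 0, "ty": 0, "tz": -98, "ax": 0, "ay": 0, "az": 0}]}}

```text
clock: 8.85
tcp_pos: [0.475, -0.1616, 0.0711]
tool_rot: [-0.0, 0.774, 0.633, 0.0]
force: [0.2, -0.3, -1.7]
grip_width: 0.0387
gripper_force: 60.8
```

Call:
{"api": "carry_out", "payload": {"motion": [{"tx": -4, "ty": 16, "tz": 0, "ax": 0, "ay": 0, "az": -0.04}, {"tx": -9, "ty": 37, "tz": 0, "ax": 0, "ay": 0, "az": -0.09}, {"tx": -16, "ty": 62, "tz": 0, "ax": 0, "ay": 0, "az": -0.16}, {"tx": -23, "ty": 90, "tz": 0, "ax": 0, "ay": 0, "az": -0.23}, {"tx": -30, "ty": 118, "tz": 0, "ax": 0, "ay": 0, "az": -0.3}, {"tx": -36, "ty": 142, "tz": 0, "ax": 0, "ay": 0, "az": -0.36}, {"tx": -40, "ty": 158, "tz": 0, "ax": 0, "ay": 0, "az": -0.4}, {"tx": -41.8, "ty": 165.3, "tz": 0, "ax": 0, "ay": 0, "az": -0.419}, {"tx": -41.8, "ty": 165.3, "tz": 0, "ax": 0, "ay": 0, "az": -0.419}, {"tx": -41.8, "ty": 165.3, "tz": 0, "ax": 0, "ay": 0, "az": -0.419}]}}

```text
clock: 9.85
tcp_pos: [0.6278, -0.2349, 0.0697]
tool_rot: [-0.001, 0.626, 0.78, -0.0]
force: [-0.7, 0.2, -2.8]
grip_width: 0.0387
gripper_force: 60.8
```

```bash
python3 chain.py 628.8,-235.7,-22,12.6
python3 - <<'E'
from plant import *
from m2 import *
t=Cam(camera("top")); s=Cam(camera("side"))
save("s4",np.hstack([up(s.im,210,110,330,220,3),up(t.im,270,120,400,230,3)]))
E
```

```text
now [ 627.8 -234.9   69.7] w 38.7 t 9.85 F [-0.7  0.2 -2.8]
628.8,-235.7,-22,12.6 tx ty tz [-1.1  0.9 91.7] a [-0.001 -0.001 -0.001]
```

View pics/s4.png

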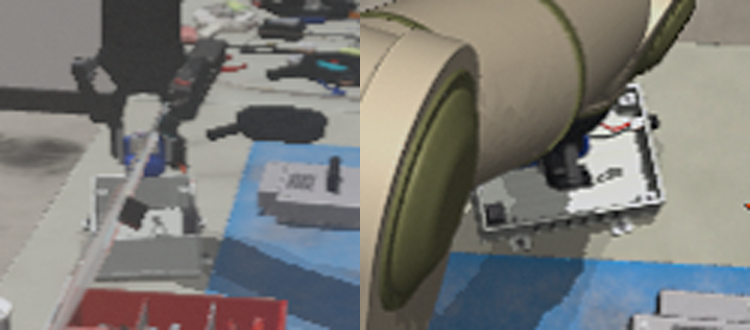

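The battery hangs over the case centre (side crop at (145,150)). I lower it and release.

Call:
{"api": "carry_out", "payload": {"motion": [{"tx": -1, "ty": 0.9, "tz": 12, "ax": 0, "ay": 0, "az": 0}, {"tx": -1, "ty": 0.9, "tz": 28, "ax": 0, "ay": 0, "az": 0}, {"tx": -1, "ty": 0.9, "tz": 46, "ax": 0, "ay": 0, "az": 0}, {"tx": -1, "ty": 0.9, "tz": 62, "ax": 0, "ay": 0, "az": 0}, {"tx": -1, "ty": 0.9, "tz": 75, "ax": 0, "ay": 0, "az": 0}, {"tx": -1, "ty": 0.9, "tz": 83, "ax": 0, "ay": 0, "az": 0}, {"tx": -1, "ty": 0.9, "tz": 88, "ax": 0, "ay": 0, "az": 0}, {"tx": -1, "ty": 0.9, "tz": 91, "ax": 0, "ay": 0, "az": 0}, {"tx": -1, "ty": 0.9, "tz": 91, "ax": 0, "ay": 0, "az": 0}, {"tx": -1, "ty": 0.9, "tz": 91, "ax": 0, "ay": 0, "az": 0}]}}

```text
clock: 10.95
tcp_pos: [0.6304, -0.2364, -0.0207]
tool_rot: [0.0, 0.625, 0.78, 0.0]
force: [-0.6, 0.1, -2.1]
grip_width: 0.0387
gripper_force: 60.8
```

Call:
{"api": "carry_out", "payload": {"motion": [{"tx": 0, "ty": 0, "tz": 1, "ax": 0, "ay": 0, "az": 0}, {"tx": 0, "ty": 0, "tz": 1.7, "ax": 0, "ay": 0, "az": 0}, {"tx": 0, "ty": 0, "tz": 1.7, "ax": 0, "ay": 0, "az": 0}]}}

```text
clock: 11.25
tcp_pos: [0.6304, -0.2363, -0.0224]
tool_rot: [0.0, 0.625, 0.78, 0.0]
force: [-0.6, 0.2, 1.3]
grip_width: 0.0386
gripper_force: 61.2
```

Call:
{"api": "carry_out", "payload": {"motion": [{"tx": 0, "ty": 0, "tz": 0, "ax": 0, "ay": 0, "az": 0}, {"tx": 0, "ty": 0, "tz": 0, "ax": 0, "ay": 0, "az": 0}, {"tx": 0, "ty": 0, "tz": 0, "ax": 0, "ay": 0, "az": 0}, {"tx": 0, "ty": 0, "tz": 0, "ax": 0, "ay": 0, "az": 0}, {"tx": 0, "ty": 0, "tz": 0, "ax": 0, "ay": 0, "az": 0}], "jaw": 0.64}}

```text
clock: 11.75
tcp_pos: [0.6301, -0.2362, -0.023]
tool_rot: [0.0, 0.625, 0.78, 0.0]
force: [0.2, -0.1, 0.1]
grip_width: 0.0545
gripper_force: 0.0
```

Call:
{"api": "carry_out", "payload": {"motion": [{"tx": 0, "ty": 0, "tz": -10, "ax": 0, "ay": 0, "az": 0}, {"tx": 0, "ty": 0, "tz": -30, "ax": 0, "ay": 0, "az": 0}, {"tx": 0, "ty": 0, "tz": -70, "ax": 0, "ay": 0, "az": 0}, {"tx": 0, "ty": 0, "tz": -110, "ax": 0, "ay": 0, "az": 0}, {"tx": 0, "ty": 0, "tz": -150, "ax": 0, "ay": 0, "az": 0}, {"tx": 0, "ty": 0, "tz": -190, "ax": 0, "ay": 0, "az": 0}, {"tx": 0, "ty": 0, "tz": -230, "ax": 0, "ay": 0, "az": 0}, {"tx": 0, "ty": 0, "tz": -250, "ax": 0, "ay": 0, "az": 0}]}}

```text
clock: 12.55
tcp_pos: [0.631, -0.237, 0.2318]
tool_rot: [0.002, 0.625, 0.78, 0.001]
force: [0.4, -0.6, 0.4]
grip_width: 0.0549
gripper_force: 0.0
```

```bash
python3 chain.py 470,-30,230,12.6 410,250,230,5
```

```text
now [ 631.  -237.   231.8] w 54.9 t 12.55 F [ 0.4 -0.6  0.4]
470,-30,230,12.6 tx ty tz [ 237.1 -112.     0.8] a [ 0.004  0.002 -0.   ]
410,250,230,5 tx ty tz [286.3   2.5   0. ] a [0.    0.    0.133]
```

Call:
{"api": "carry_out", "payload": {"motion": [{"tx": 24, "ty": -12, "tz": 0, "ax": 0, "ay": 0, "az": 0}, {"tx": 60, "ty": -29, "tz": 0, "ax": 0, "ay": 0, "az": 0}, {"tx": 100, "ty": -48, "tz": 0, "ax": 0, "ay": 0, "az": 0}, {"tx": 140, "ty": -68, "tz": 0, "ax": 0, "ay": 0, "az": 0}, {"tx": 180, "ty": -85, "tz": 0, "ax": 0, "ay": 0, "az": 0}, {"tx": 215, "ty": -102, "tz": 0, "ax": 0, "ay": 0, "az": 0}, {"tx": 237, "ty": -112, "tz": 0, "ax": 0, "ay": 0, "az": 0}], "jaw": 0.6}}

```text
clock: 13.25
tcp_pos: [0.4668, -0.0274, 0.2276]
tool_rot: [-0.0, 0.625, 0.781, 0.0]
force: [0.4, -0.2, 0.7]
grip_width: 0.0517
gripper_force: 0.0
```

Call:
{"api": "carry_out", "payload": {"motion": [{"tx": 40, "ty": -2, "tz": 0, "ax": 0, "ay": 0, "az": 0.02}, {"tx": 80, "ty": -4, "tz": 0, "ax": 0, "ay": 0, "az": 0.04}, {"tx": 120, "ty": -4, "tz": 0, "ax": 0, "ay": 0, "az": 0.06}, {"tx": 160, "ty": 0, "tz": 0, "ax": 0, "ay": 0, "az": 0.09}, {"tx": 200, "ty": 10, "tz": 0, "ax": 0, "ay": 0, "az": 0.12}, {"tx": 230, "ty": 25, "tz": 0, "ax": 0, "ay": 0, "az": 0.12}, {"tx": 260, "ty": 50, "tz": 0, "ax": 0, "ay": 0, "az": 0.12}, {"tx": 280, "ty": 70, "tz": 0, "ax": 0, "ay": 0, "az": 0.12}, {"tx": 292, "ty": 90, "tz": 0, "ax": 0, "ay": 0, "az": 0.12}]}}

```text
clock: 14.15
tcp_pos: [0.4932, 0.2776, 0.2277]
tool_rot: [-0.0, 0.67, 0.742, 0.0]
force: [0.9, -0.5, 0.2]
grip_width: 0.0516
gripper_force: 0.0
```

```bash
python3 chain.py 498,275.3,80,5.5 498,275.3,-20,5.5;  python3 - <<'E'
from plant import *
from m2 import *
t=Cam(camera("top")); b=(298,142,382,208); u=up(t.im,*b)
hsv=cv2.cvtColor(u,cv2.COLOR_RGB2HSV).astype(int)
m=((hsv[...,0]>100)&(hsv[...,0]<130)&(hsv[...,1]>150))
for p in pts(m,b[0],b[1]):
    print(rc(t,p,.020),p.mean(0))
E
```

```text
now [493.2 277.6 227.7] w 51.6 t 14.15 F [ 0.9 -0.5  0.2]
498,275.3,80,5.5 tx ty tz [ -2.9   4.5 147.7] a [ 0.    -0.001  0.006]
498,275.3,-20,5.5 tx ty tz [  0.   0. 100.] a [0. 0. 0.]
[ 549.1 -247.2  169.3    9.2  -87.1] [329.68529894 206.52846028]
[ 629.7 -236.2   72.8   39.3  -76.7] [327.89330709 176.58044619]
```

The battery sits at (629.7,-236.2) against a commanded (630.1,-236.2), so the robot and camera frames agree in xy. Now the tray rib.

Call:
{"api": "carry_out", "payload": {"motion": [{"tx": -2.9, "ty": 4.5, "tz": 35, "ax": 0, "ay": 0, "az": 0}, {"tx": -2.9, "ty": 4.5, "tz": 75, "ax": 0, "ay": 0, "az": 0}, {"tx": -2.9, "ty": 4.5, "tz": 115, "ax": 0, "ay": 0, "az": 0}, {"tx": -2.9, "ty": 4.5, "tz": 155, "ax": 0, "ay": 0, "az": 0}, {"tx": -2.9, "ty": 4.5, "tz": 190, "ax": 0, "ay": 0, "az": 0}, {"tx": -2.9, "ty": 4.5, "tz": 212, "ax": 0, "ay": 0, "az": 0}, {"tx": -2.9, "ty": 4.5, "tz": 220, "ax": 0, "ay": 0, "az": 0}, {"tx": -2.9, "ty": 4.5, "tz": 220, "ax": 0, "ay": 0, "az": 0}, {"tx": -2.9, "ty": 4.5, "tz": 220, "ax": 0, "ay": 0, "az": 0}], "jaw": 0.5}}

```text
clock: 15.1
tcp_pos: [0.4986, 0.2729, 0.0082]
tool_rot: [0.0, 0.671, 0.741, 0.001]
force: [0.5, 1.4, -0.0]
grip_width: 0.0433
gripper_force: 0.0
```

```bash
python3 chain.py 498,275.3,-21.5,5.5
```

```text
now [498.6 272.9   8.2] w 43.3 t 15.1 F [ 0.5  1.4 -0. ]
498,275.3,-21.5,5.5 tx ty tz [ 2.4 -0.4 29.7] a [ 0.001 -0.     0.004]
```

Call:
{"api": "carry_out", "payload": {"motion": [{"tx": 2.4, "ty": -0.4, "tz": 8, "ax": 0, "ay": 0, "az": 0.004}, {"tx": 2.4, "ty": -0.4, "tz": 16, "ax": 0, "ay": 0, "az": 0.004}, {"tx": 2.4, "ty": -0.4, "tz": 23, "ax": 0, "ay": 0, "az": 0.004}, {"tx": 2.4, "ty": -0.4, "tz": 27, "ax": 0, "ay": 0, "az": 0.004}, {"tx": 2.4, "ty": -0.4, "tz": 29.5, "ax": 0, "ay": 0, "az": 0.004}, {"tx": 2.4, "ty": -0.4, "tz": 29.5, "ax": 0, "ay": 0, "az": 0.004}]}}

```text
clock: 15.7
tcp_pos: [0.4971, 0.2749, -0.0229]
tool_rot: [-0.0, 0.672, 0.74, -0.0]
force: [0.0, 0.1, -0.1]
grip_width: 0.0423
gripper_force: 0.0
```

Call:
{"api": "carry_out", "payload": {"motion": [{"tx": 0, "ty": 0, "tz": 0, "ax": 0, "ay": 0, "az": 0}, {"tx": 0, "ty": 0, "tz": 0, "ax": 0, "ay": 0, "az": 0}, {"tx": 0, "ty": 0, "tz": 0, "ax": 0, "ay": 0, "az": 0}, {"tx": 0, "ty": 0, "tz": 0, "ax": 0, "ay": 0, "az": 0}, {"tx": 0, "ty": 0, "tz": 0, "ax": 0, "ay": 0, "az": 0}, {"tx": 0, "ty": 0, "tz": 0, "ax": 0, "ay": 0, "az": 0}], "jaw": 0, "squeeze": 80}}

```text
clock: 16.3
tcp_pos: [0.4974, 0.2751, -0.0222]
tool_rot: [0.0, 0.672, 0.74, 0.0]
force: [-0.5, -0.2, 5.9]
grip_width: 0.0079
gripper_force: 79.8
```

Call:
{"api": "carry_out", "payload": {"motion": [{"tx": 0, "ty": 0, "tz": -6, "ax": 0, "ay": 0, "az": 0}, {"tx": 0, "ty": 0, "tz": -20, "ax": 0, "ay": 0, "az": 0}, {"tx": 0, "ty": 0, "tz": -45, "ax": 0, "ay": 0, "az": 0}, {"tx": 0, "ty": 0, "tz": -80, "ax": 0, "ay": 0, "az": 0}, {"tx": 0, "ty": 0, "tz": -120, "ax": 0, "ay": 0, "az": 0}, {"tx": 0, "ty": 0, "tz": -160, "ax": 0, "ay": 0, "az": 0}, {"tx": 0, "ty": 0, "tz": -200, "ax": 0, "ay": 0, "az": 0}, {"tx": 0, "ty": 0, "tz": -240, "ax": 0, "ay": 0, "az": 0}, {"tx": 0, "ty": 0, "tz": -268, "ax": 0, "ay": 0, "az": 0}, {"tx": 0, "ty": 0, "tz": -280, "ax": 0, "ay": 0, "az": 0}]}}

```text
clock: 17.3
tcp_pos: [0.4979, 0.2754, 0.2612]
tool_rot: [0.0, 0.672, 0.74, 0.002]
force: [0.1, 0.2, -1.3]
grip_width: 0.0082
gripper_force: 79.1
```

```bash
python3 chain.py 497,275,258,5.5 480,0,258,54 644.8,-306.9,258,102.6
```

```text
now [497.9 275.4 261.2] w 8.2 t 17.3 F [ 0.1  0.2 -1.3]
497,275,258,5.5 tx ty tz [-0.3 -1.   3.2] a [ 0.004 -0.003 -0.   ]
480,0,258,54 tx ty tz [-272.1  -43.3    0. ] a [ 0.     0.    -0.846]
644.8,-306.9,258,102.6 tx ty tz [-313.7 -151.4    0. ] a [ 0.     0.    -0.848]
```

Call:
{"api": "carry_out", "payload": {"motion": [{"tx": -15, "ty": -3, "tz": 0, "ax": 0, "ay": 0, "az": -0.05}, {"tx": -45, "ty": -8, "tz": 0, "ax": 0, "ay": 0, "az": -0.14}, {"tx": -80, "ty": -14, "tz": 0, "ax": 0, "ay": 0, "az": -0.25}, {"tx": -115, "ty": -20, "tz": 0, "ax": 0, "ay": 0, "az": -0.36}, {"tx": -150, "ty": -25, "tz": 0, "ax": 0, "ay": 0, "az": -0.47}, {"tx": -185, "ty": -30, "tz": 0, "ax": 0, "ay": 0, "az": -0.58}, {"tx": -220, "ty": -36, "tz": 0, "ax": 0, "ay": 0, "az": -0.69}, {"tx": -250, "ty": -40, "tz": 0, "ax": 0, "ay": 0, "az": -0.78}, {"tx": -268, "ty": -43, "tz": 0, "ax": 0, "ay": 0, "az": -0.83}, {"tx": -272, "ty": -43, "tz": 0, "ax": 0, "ay": 0, "az": -0.846}]}}

```text
clock: 18.3
tcp_pos: [0.4795, -0.0022, 0.2572]
tool_rot: [-0.001, 0.31, 0.951, -0.0]
force: [0.6, 0.5, -1.8]
grip_width: 0.0076
gripper_force: 79.1
```

Call:
{"api": "carry_out", "payload": {"motion": [{"tx": -15, "ty": -7, "tz": 0, "ax": 0, "ay": 0, "az": -0.04}, {"tx": -45, "ty": -22, "tz": 0, "ax": 0, "ay": 0, "az": -0.12}, {"tx": -85, "ty": -41, "tz": 0, "ax": 0, "ay": 0, "az": -0.23}, {"tx": -125, "ty": -60, "tz": 0, "ax": 0, "ay": 0, "az": -0.34}, {"tx": -165, "ty": -80, "tz": 0, "ax": 0, "ay": 0, "az": -0.45}, {"tx": -205, "ty": -99, "tz": 0, "ax": 0, "ay": 0, "az": -0.56}, {"tx": -245, "ty": -118, "tz": 0, "ax": 0, "ay": 0, "az": -0.67}, {"tx": -280, "ty": -135, "tz": 0, "ax": 0, "ay": 0, "az": -0.76}, {"tx": -304, "ty": -147, "tz": 0, "ax": 0, "ay": 0, "az": -0.82}, {"tx": -313.7, "ty": -151.4, "tz": 0, "ax": 0, "ay": 0, "az": -0.848}]}}

```text
clock: 19.3
tcp_pos: [0.6459, -0.3087, 0.2561]
tool_rot: [-0.001, -0.109, 0.994, -0.0]
force: [0.1, -0.1, 0.1]
grip_width: 0.0082
gripper_force: 79.1
```

```bash
python3 chain.py 644.8,-306.9,60,102.6
```

```text
now [ 645.9 -308.7  256.1] w 8.2 t 19.3 F [ 0.1 -0.1  0.1]
644.8,-306.9,60,102.6 tx ty tz [  0.4   2.  196.1] a [ 0.    -0.001 -0.001]
```

Call:
{"api": "carry_out", "payload": {"motion": [{"tx": 0.4, "ty": 2, "tz": 15, "ax": 0, "ay": 0, "az": 0}, {"tx": 0.4, "ty": 2, "tz": 40, "ax": 0, "ay": 0, "az": 0}, {"tx": 0.4, "ty": 2, "tz": 75, "ax": 0, "ay": 0, "az": 0}, {"tx": 0.4, "ty": 2, "tz": 110, "ax": 0, "ay": 0, "az": 0}, {"tx": 0.4, "ty": 2, "tz": 145, "ax": 0, "ay": 0, "az": 0}, {"tx": 0.4, "ty": 2, "tz": 172, "ax": 0, "ay": 0, "az": 0}, {"tx": 0.4, "ty": 2, "tz": 188, "ax": 0, "ay": 0, "az": 0}, {"tx": 0.4, "ty": 2, "tz": 194, "ax": 0, "ay": 0, "az": 0}, {"tx": 0.4, "ty": 2, "tz": 194, "ax": 0, "ay": 0, "az": 0}, {"tx": 0.4, "ty": 2, "tz": 194, "ax": 0, "ay": 0, "az": 0}]}}

```text
clock: 20.3
tcp_pos: [0.6453, -0.305, 0.0648]
tool_rot: [0.001, -0.109, 0.994, -0.0]
force: [0.6, -0.0, -0.8]
grip_width: 0.0078
gripper_force: 79.2
```

```bash
python3 chain.py 644.8,-306.9,7.8,102.6
python3 - <<'E'
from plant import *
from m2 import *
t=Cam(camera("top")); s=Cam(camera("side")); o=get_obs(); p=o["tcp_pos"]; r=rot(o["tool_rot"]).as_matrix(); ey=r[:,1];ex=-r[:,0]  # tray x=tool y ; tray y = -tool x
c=p+48e-3*ey; c[2]=p[2]+.0222
ts=[];
for x,y in[(71,32),(57,32),(57,46),(-71,46),(-71,-46),(71,-46)]: ts.append(c+ex*y/1e3+ey*x/1e3+[0,0,.004])
print((c*1000).round(1))
a=up(s.im,220,100,310,215,4).copy(); b=up(t.im,290,120,400,235,4).copy()
for q in s.proj(ts): cv2.circle(a,tuple(int(v) for v in ((q-[220,100]+.5)*4)),2,(255,0,0),-1)
for q in t.proj(ts): cv2.circle(b,tuple(int(v) for v in ((q-[290,120]+.5)*4)),2,(255,0,0),-1)
save("s5",np.hstack([a,b]))
E
```

```text
now [ 645.3 -305.    64.8] w 7.8 t 20.3 F [ 0.6 -0.  -0.8]
644.8,-306.9,7.8,102.6 tx ty tz [ 1.  -1.7 57. ] a [-0.001  0.001 -0.001]
[ 634.8 -258.3   87.3]
```

View pics/s5.png

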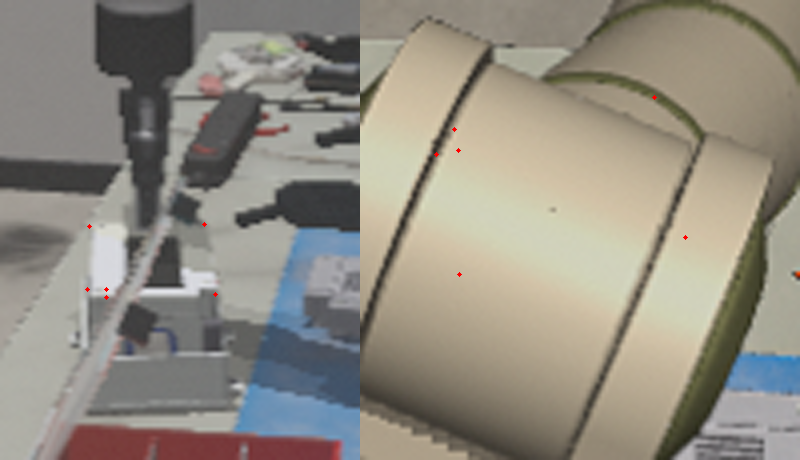

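The side view shows the tray level over the case. Its near-left corner is at (88,292), against a predicted (87,290), and the cut corner is at right near the post. The dots' cut is mirrored because of my sign. I correct the xy and lower.

Call:
{"api": "carry_out", "payload": {"motion": [{"tx": 1, "ty": -1.7, "tz": 4, "ax": 0, "ay": 0, "az": 0}, {"tx": 1, "ty": -1.7, "tz": 12, "ax": 0, "ay": 0, "az": 0}, {"tx": 1, "ty": -1.7, "tz": 22, "ax": 0, "ay": 0, "az": 0}, {"tx": 1, "ty": -1.7, "tz": 32, "ax": 0, "ay": 0, "az": 0}, {"tx": 1, "ty": -1.7, "tz": 38, "ax": 0, "ay": 0, "az": 0}, {"tx": 1, "ty": -1.7, "tz": 40, "ax": 0, "ay": 0, "az": 0}, {"tx": 1, "ty": -1.7, "tz": 40, "ax": 0, "ay": 0, "az": 0}, {"tx": 1, "ty": -1.7, "tz": 40, "ax": 0, "ay": 0, "az": 0}]}}

```text
clock: 21.2
tcp_pos: [0.644, -0.3068, 0.0237]
tool_rot: [0.0, -0.109, 0.994, -0.0]
force: [0.2, 0.9, -0.4]
grip_width: 0.0086
gripper_force: 79.2
```

```bash
python3 chain.py 644.8,-306.9,7.8,102.6
```

```text
now [ 644.  -306.8   23.7] w 8.6 t 21.2 F [ 0.2  0.9 -0.4]
644.8,-306.9,7.8,102.6 tx ty tz [-0.8 -0.3 15.9] a [-0.     0.    -0.001]
```

Call:
{"api": "carry_out", "payload": {"motion": [{"tx": -0.5, "ty": 0, "tz": 3, "ax": 0, "ay": 0, "az": 0}, {"tx": -0.5, "ty": 0, "tz": 6, "ax": 0, "ay": 0, "az": 0}, {"tx": -0.5, "ty": 0, "tz": 8, "ax": 0, "ay": 0, "az": 0}, {"tx": -0.5, "ty": 0, "tz": 8, "ax": 0, "ay": 0, "az": 0}]}}

```text
clock: 21.6
tcp_pos: [0.6441, -0.3065, 0.0152]
tool_rot: [-0.0, -0.109, 0.994, 0.0]
force: [-0.2, -0.2, -1.2]
grip_width: 0.0082
gripper_force: 79.2
```

Call:
{"api": "carry_out", "payload": {"motion": [{"tx": 0, "ty": 0, "tz": 2, "ax": 0, "ay": 0, "az": 0}, {"tx": 0, "ty": 0, "tz": 4, "ax": 0, "ay": 0, "az": 0}, {"tx": 0, "ty": 0, "tz": 6, "ax": 0, "ay": 0, "az": 0}, {"tx": 0, "ty": 0, "tz": 6, "ax": 0, "ay": 0, "az": 0}, {"tx": 0, "ty": 0, "tz": 6, "ax": 0, "ay": 0, "az": 0}]}}

```text
clock: 22.1
tcp_pos: [0.6445, -0.3067, 0.0103]
tool_rot: [0.0, -0.109, 0.994, -0.0]
force: [-0.6, 1.3, 5.9]
grip_width: 0.008
gripper_force: 80.3
```

Call:
{"api": "carry_out", "payload": {"motion": [{"tx": 0, "ty": 0, "tz": 1, "ax": 0, "ay": 0, "az": 0}, {"tx": 0, "ty": 0, "tz": 1, "ax": 0, "ay": 0, "az": 0}, {"tx": 0, "ty": 0, "tz": 1, "ax": 0, "ay": 0, "az": 0}]}}

```text
clock: 22.4
tcp_pos: [0.6446, -0.3066, 0.01]
tool_rot: [0.0, -0.11, 0.994, -0.0]
force: [-1.2, 1.3, 11.7]
grip_width: 0.0081
gripper_force: 81.1
```

Run:
```python
from plant import *
from m2 import *
s=Cam(camera("side")); o=get_obs(); print(o["wrist_torque"].round(2),o["force"].round(1))
p=o["tcp_pos"]; r=rot(o["tool_rot"]).as_matrix(); ey=r[:,1];ex=r[:,0]; c=p+48e-3*ey
C=np.array([.6343,-.2601,0]); a=np.radians(102.6); cx=np.array([np.cos(a),np.sin(a),0]); cy=np.array([-np.sin(a),np.cos(a),0])
ts=[C+cx*x/1e3+cy*y/1e3+[0,0,.034] for x,y in[(71,32),(57,32),(57,46),(-71,46),(-71,-46),(71,-46)]]
rm=[C+cx*x/1e3+cy*y/1e3+[0,0,.044] for x,y in[(79,54),(-79,54),(-79,-54),(79,-54)]]
im=up(s.im,225,140,300,210,10).copy()
for q in s.proj(ts): cv2.circle(im,tuple(int(v) for v in ((q-[225,140]+.5)*10)),3,(255,0,0),-1)
for q in s.proj(rm): cv2.circle(im,tuple(int(v) for v in ((q-[225,140]+.5)*10)),3,(0,255,0),-1)
save("s6",im[:600])
```

```text
[0.27 1.04 0.03] [-1.7  2.6 11.4]
```

View pics/s6.png

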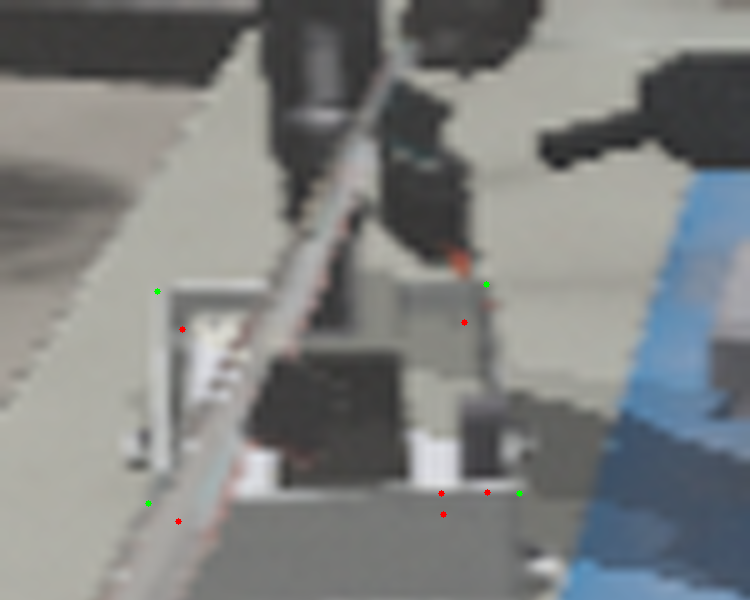

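The tray is inside the rim (white plate at (205,350)) with the post (480,435) in its cut. Contact is at one boss, within about 2 mm of seating. I unload slightly and release so it settles.

Call:
{"api": "carry_out", "payload": {"motion": [{"tx": 0, "ty": 0, "tz": -1.2, "ax": 0, "ay": 0, "az": 0}, {"tx": 0, "ty": 0, "tz": -1.2, "ax": 0, "ay": 0, "az": 0}]}}

```text
clock: 22.65
tcp_pos: [0.6445, -0.3067, 0.0103]
tool_rot: [0.0, -0.109, 0.994, -0.0]
force: [-1.0, 0.6, 5.0]
grip_width: 0.0081
gripper_force: 79.9
```

Call:
{"api": "carry_out", "payload": {"motion": [{"tx": 0, "ty": 0, "tz": 0, "ax": 0, "ay": 0, "az": 0}, {"tx": 0, "ty": 0, "tz": 0, "ax": 0, "ay": 0, "az": 0}, {"tx": 0, "ty": 0, "tz": 0, "ax": 0, "ay": 0, "az": 0}, {"tx": 0, "ty": 0, "tz": 0, "ax": 0, "ay": 0, "az": 0}, {"tx": 0, "ty": 0, "tz": 0, "ax": 0, "ay": 0, "az": 0}], "jaw": 0.2}}

```text
clock: 23.15
tcp_pos: [0.6442, -0.3066, 0.0096]
tool_rot: [-0.0, -0.109, 0.994, 0.0]
force: [1.2, -0.3, 0.6]
grip_width: 0.0172
gripper_force: 0.0
```

Call:
{"api": "carry_out", "payload": {"motion": [{"tx": 0, "ty": 0, "tz": -4, "ax": 0, "ay": 0, "az": 0}, {"tx": 0, "ty": 0, "tz": -12, "ax": 0, "ay": 0, "az": 0}, {"tx": 0, "ty": 0, "tz": -25, "ax": 0, "ay": 0, "az": 0}, {"tx": 0, "ty": 0, "tz": -45, "ax": 0, "ay": 0, "az": 0}, {"tx": 0, "ty": 0, "tz": -80, "ax": 0, "ay": 0, "az": 0}, {"tx": 0, "ty": 0, "tz": -120, "ax": 0, "ay": 0, "az": 0}, {"tx": 0, "ty": 0, "tz": -160, "ax": 0, "ay": 0, "az": 0}, {"tx": 0, "ty": 0, "tz": -200, "ax": 0, "ay": 0, "az": 0}, {"tx": 0, "ty": 0, "tz": -220, "ax": 0, "ay": 0, "az": 0}]}}

```text
clock: 24.05
tcp_pos: [0.6454, -0.3073, 0.2355]
tool_rot: [0.003, -0.109, 0.994, -0.001]
force: [-0.2, -0.3, -0.6]
grip_width: 0.0172
gripper_force: 0.0
```

```bash
python3 chain.py 470,-30,230,50 400,280,230,9
```

```text
now [ 645.4 -307.3  235.5] w 17.2 t 24.05 F [-0.2 -0.3 -0.6]
470,-30,230,50 tx ty tz [111.  308.8   3.8] a [-0.001  0.006  0.917]
400,280,230,9 tx ty tz [252.9 192.5   0. ] a [0.    0.    0.716]
```

Call:
{"api": "carry_out", "payload": {"motion": [{"tx": 11, "ty": 30, "tz": 0, "ax": 0, "ay": 0, "az": 0.09}, {"tx": 25, "ty": 70, "tz": 0, "ax": 0, "ay": 0, "az": 0.21}, {"tx": 40, "ty": 112, "tz": 0, "ax": 0, "ay": 0, "az": 0.33}, {"tx": 56, "ty": 155, "tz": 0, "ax": 0, "ay": 0, "az": 0.46}, {"tx": 71, "ty": 197, "tz": 0, "ax": 0, "ay": 0, "az": 0.59}, {"tx": 86, "ty": 240, "tz": 0, "ax": 0, "ay": 0, "az": 0.72}, {"tx": 101, "ty": 280, "tz": 0, "ax": 0, "ay": 0, "az": 0.84}, {"tx": 111, "ty": 308, "tz": 0, "ax": 0, "ay": 0, "az": 0.917}], "jaw": 0.65}}

```text
clock: 24.85
tcp_pos: [0.4672, -0.0279, 0.2308]
tool_rot: [0.0, 0.343, 0.939, 0.001]
force: [0.4, 0.4, 0.5]
grip_width: 0.0557
gripper_force: 0.0
```

Call:
{"api": "carry_out", "payload": {"motion": [{"tx": 25, "ty": 34, "tz": 0, "ax": 0, "ay": 0, "az": 0.1}, {"tx": 50, "ty": 65, "tz": 0, "ax": 0, "ay": 0, "az": 0.2}, {"tx": 78, "ty": 94, "tz": 0, "ax": 0, "ay": 0, "az": 0.3}, {"tx": 106, "ty": 120, "tz": 0, "ax": 0, "ay": 0, "az": 0.4}, {"tx": 136, "ty": 144, "tz": 0, "ax": 0, "ay": 0, "az": 0.5}, {"tx": 170, "ty": 164, "tz": 0, "ax": 0, "ay": 0, "az": 0.6}, {"tx": 205, "ty": 180, "tz": 0, "ax": 0, "ay": 0, "az": 0.7}, {"tx": 235, "ty": 189, "tz": 0, "ax": 0, "ay": 0, "az": 0.716}, {"tx": 253, "ty": 192, "tz": 0, "ax": 0, "ay": 0, "az": 0.716}, {"tx": 253, "ty": 192, "tz": 0, "ax": 0, "ay": 0, "az": 0.716}]}}

```text
clock: 25.85
tcp_pos: [0.3967, 0.282, 0.2306]
tool_rot: [-0.001, 0.648, 0.762, 0.001]
force: [0.0, 0.5, 0.2]
grip_width: 0.0556
gripper_force: 0.0
```

```bash
python3 chain.py 386.9,293.8,20,9.2 386.9,293.8,-26,9.2
python3 - <<'E'
from plant import *
from m2 import *
t=Cam(camera("top")); s=Cam(camera("side"))
C=np.array([.6343,-.2601,0]); a=np.radians(102.6); cx=np.array([np.cos(a),np.sin(a),0]); cy=np.array([-np.sin(a),np.cos(a),0])
b=(298,142,382,208);u=up(t.im,*b); dark=u.max(2)<65
for p in pts(dark,b[0],b[1],minA=4000): 
    q=rc(t,p,.036); d=np.array([q[0],q[1]])-C[:2]*1000; print("pad",q,"in case",d@cx[:2],d@cy[:2])
save("s7",np.hstack([up(s.im,225,150,305,215,5),up(t.im,300,142,380,207,5)]))
E
```

```text
now [396.7 282.  230.6] w 55.6 t 25.85 F [0.  0.5 0.2]
386.9,293.8,20,9.2 tx ty tz [ 12.9  -7.8 210.6] a [ 0.    -0.002  0.001]
386.9,293.8,-26,9.2 tx ty tz [ 0.  0. 46.] a [0. 0. 0.]
pad [ 629.5 -249.7   93.9   40.3  -77.5] in case 11.1966218828664 2.4157107467818957
```

View pics/s7.png

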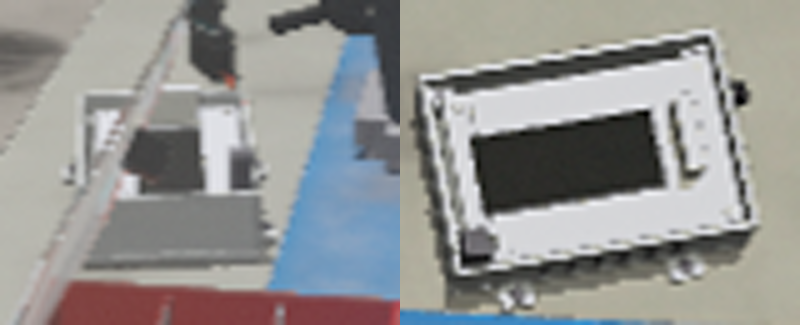

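The tray sits in the case. Its pad is centred at (629.5,-249.7), angle 102.5°, about 3 mm from the ideal position, which is fine. Now the hub.

Call:
{"api": "carry_out", "payload": {"motion": [{"tx": 12.9, "ty": -7.8, "tz": 30, "ax": 0, "ay": 0, "az": 0}, {"tx": 12.9, "ty": -7.8, "tz": 70, "ax": 0, "ay": 0, "az": 0}, {"tx": 12.9, "ty": -7.8, "tz": 110, "ax": 0, "ay": 0, "az": 0}, {"tx": 12.9, "ty": -7.8, "tz": 150, "ax": 0, "ay": 0, "az": 0}, {"tx": 12.9, "ty": -7.8, "tz": 185, "ax": 0, "ay": 0, "az": 0}, {"tx": 12.9, "ty": -7.8, "tz": 210, "ax": 0, "ay": 0, "az": 0}, {"tx": 12.9, "ty": -7.8, "tz": 216, "ax": 0, "ay": 0, "az": 0}, {"tx": 12.9, "ty": -7.8, "tz": 216, "ax": 0, "ay": 0, "az": 0}, {"tx": 12.9, "ty": -7.8, "tz": 216, "ax": 0, "ay": 0, "az": 0}]}}

```text
clock: 26.85
tcp_pos: [0.3897, 0.291, 0.0149]
tool_rot: [0.0, 0.65, 0.76, 0.001]
force: [0.4, -0.0, -0.4]
grip_width: 0.0551
gripper_force: 0.0
```

```bash
python3 chain.py 386.9,293.8,-26.5,9.2
```

```text
now [389.7 291.   14.9] w 55.1 t 26.85 F [ 0.4 -0.  -0.4]
386.9,293.8,-26.5,9.2 tx ty tz [ 3.2 -2.4 41.4] a [ 0.001 -0.001 -0.005]
```

Call:
{"api": "carry_out", "payload": {"motion": [{"tx": 3.2, "ty": -2.4, "tz": 3, "ax": 0, "ay": 0, "az": -0.005}, {"tx": 3.2, "ty": -2.4, "tz": 10, "ax": 0, "ay": 0, "az": -0.005}, {"tx": 3.2, "ty": -2.4, "tz": 20, "ax": 0, "ay": 0, "az": -0.005}, {"tx": 3.2, "ty": -2.4, "tz": 30, "ax": 0, "ay": 0, "az": -0.005}, {"tx": 3.2, "ty": -2.4, "tz": 37, "ax": 0, "ay": 0, "az": -0.005}, {"tx": 3.2, "ty": -2.4, "tz": 41, "ax": 0, "ay": 0, "az": -0.005}, {"tx": 3.2, "ty": -2.4, "tz": 41, "ax": 0, "ay": 0, "az": -0.005}]}}

```text
clock: 27.55
tcp_pos: [0.3856, 0.2935, -0.0281]
tool_rot: [-0.0, 0.648, 0.762, -0.001]
force: [-0.0, 0.3, -0.6]
grip_width: 0.0557
gripper_force: 0.0
```

Call:
{"api": "carry_out", "payload": {"motion": [{"tx": 0, "ty": 0, "tz": 0, "ax": 0, "ay": 0, "az": 0}, {"tx": 0, "ty": 0, "tz": 0, "ax": 0, "ay": 0, "az": 0}, {"tx": 0, "ty": 0, "tz": 0, "ax": 0, "ay": 0, "az": 0}, {"tx": 0, "ty": 0, "tz": 0, "ax": 0, "ay": 0, "az": 0}, {"tx": 0, "ty": 0, "tz": 0, "ax": 0, "ay": 0, "az": 0}, {"tx": 0, "ty": 0, "tz": 0, "ax": 0, "ay": 0, "az": 0}], "jaw": 0, "squeeze": 50}}

```text
clock: 28.15
tcp_pos: [0.386, 0.2939, -0.0269]
tool_rot: [0.0, 0.648, 0.762, 0.0]
force: [-0.1, -0.8, 5.9]
grip_width: 0.0334
gripper_force: 50.4
```

```bash
python3 chain.py 386,294,218,9.2 465,-30,218,9.2 629.5,-249.7,218,12.6
```

```text
now [386.  293.9 -26.9] w 33.4 t 28.15 F [-0.1 -0.8  5.9]
386,294,218,9.2 tx ty tz [ 1.000e-01  1.000e-01 -2.449e+02] a [ 0.001 -0.     0.001]
465,-30,218,9.2 tx ty tz [-332.5   26.2    0. ] a [0. 0. 0.]
629.5,-249.7,218,12.6 tx ty tz [-243.2  127.3    0. ] a [ 0.     0.    -0.059]
```

Call:
{"api": "carry_out", "payload": {"motion": [{"tx": 0, "ty": 0, "tz": -6, "ax": 0, "ay": 0, "az": 0}, {"tx": 0, "ty": 0, "tz": -20, "ax": 0, "ay": 0, "az": 0}, {"tx": 0, "ty": 0, "tz": -50, "ax": 0, "ay": 0, "az": 0}, {"tx": 0, "ty": 0, "tz": -90, "ax": 0, "ay": 0, "az": 0}, {"tx": 0, "ty": 0, "tz": -130, "ax": 0, "ay": 0, "az": 0}, {"tx": 0, "ty": 0, "tz": -170, "ax": 0, "ay": 0, "az": 0}, {"tx": 0, "ty": 0, "tz": -205, "ax": 0, "ay": 0, "az": 0}, {"tx": 0, "ty": 0, "tz": -230, "ax": 0, "ay": 0, "az": 0}, {"tx": 0, "ty": 0, "tz": -245, "ax": 0, "ay": 0, "az": 0}]}}

```text
clock: 29.05
tcp_pos: [0.386, 0.2941, 0.2202]
tool_rot: [-0.0, 0.648, 0.762, 0.001]
force: [0.5, 0.5, -1.2]
grip_width: 0.0338
gripper_force: 50.0
```

Call:
{"api": "carry_out", "payload": {"motion": [{"tx": -20, "ty": 8, "tz": 0, "ax": 0, "ay": 0, "az": 0}, {"tx": -55, "ty": 18, "tz": 0, "ax": 0, "ay": 0, "az": 0}, {"tx": -95, "ty": 26, "tz": 0, "ax": 0, "ay": 0, "az": 0}, {"tx": -135, "ty": 32, "tz": 0, "ax": 0, "ay": 0, "az": 0}, {"tx": -175, "ty": 36, "tz": 0, "ax": 0, "ay": 0, "az": 0}, {"tx": -215, "ty": 38, "tz": 0, "ax": 0, "ay": 0, "az": 0}, {"tx": -255, "ty": 37, "tz": 0, "ax": 0, "ay": 0, "az": 0}, {"tx": -290, "ty": 33, "tz": 0, "ax": 0, "ay": 0, "az": 0}, {"tx": -318, "ty": 29, "tz": 0, "ax": 0, "ay": 0, "az": 0}, {"tx": -332, "ty": 26, "tz": 0, "ax": 0, "ay": 0, "az": 0}]}}

```text
clock: 30.05
tcp_pos: [0.4645, -0.0322, 0.2181]
tool_rot: [0.0, 0.649, 0.761, -0.0]
force: [0.2, -0.1, -0.4]
grip_width: 0.0339
gripper_force: 50.0
```

Call:
{"api": "carry_out", "payload": {"motion": [{"tx": -12, "ty": 6, "tz": 0, "ax": 0, "ay": 0, "az": 0}, {"tx": -36, "ty": 19, "tz": 0, "ax": 0, "ay": 0, "az": -0.01}, {"tx": -70, "ty": 37, "tz": 0, "ax": 0, "ay": 0, "az": -0.02}, {"tx": -105, "ty": 55, "tz": 0, "ax": 0, "ay": 0, "az": -0.03}, {"tx": -140, "ty": 73, "tz": 0, "ax": 0, "ay": 0, "az": -0.04}, {"tx": -175, "ty": 92, "tz": 0, "ax": 0, "ay": 0, "az": -0.05}, {"tx": -207, "ty": 108, "tz": 0, "ax": 0, "ay": 0, "az": -0.059}, {"tx": -230, "ty": 120, "tz": 0, "ax": 0, "ay": 0, "az": -0.059}, {"tx": -243, "ty": 127, "tz": 0, "ax": 0, "ay": 0, "az": -0.059}]}}

```text
clock: 30.95
tcp_pos: [0.6309, -0.2505, 0.2173]
tool_rot: [0.0, 0.625, 0.781, -0.0]
force: [-0.3, 0.7, -0.8]
grip_width: 0.0338
gripper_force: 50.0
```

Call:
{"api": "carry_out", "payload": {"motion": [{"tx": 0, "ty": 0, "tz": 20, "ax": 0, "ay": 0, "az": 0}, {"tx": 0, "ty": 0, "tz": 50, "ax": 0, "ay": 0, "az": 0}, {"tx": 0, "ty": 0, "tz": 85, "ax": 0, "ay": 0, "az": 0}, {"tx": 0, "ty": 0, "tz": 120, "ax": 0, "ay": 0, "az": 0}, {"tx": 0, "ty": 0, "tz": 145, "ax": 0, "ay": 0, "az": 0}, {"tx": 0, "ty": 0, "tz": 158, "ax": 0, "ay": 0, "az": 0}, {"tx": 0, "ty": 0, "tz": 158, "ax": 0, "ay": 0, "az": 0}, {"tx": 0, "ty": 0, "tz": 158, "ax": 0, "ay": 0, "az": 0}]}}

```text
clock: 31.75
tcp_pos: [0.6302, -0.2489, 0.0606]
tool_rot: [0.0, 0.625, 0.781, 0.0]
force: [-0.1, 0.6, -0.5]
grip_width: 0.0335
gripper_force: 50.0
```

```bash
python3 chain.py 629.5,-249.7,9.1,12.6
```

```text
now [ 630.2 -248.9   60.6] w 33.5 t 31.75 F [-0.1  0.6 -0.5]
629.5,-249.7,9.1,12.6 tx ty tz [-0.6 -0.9 51.5] a [0.001 0.    0.001]
```

Call:
{"api": "carry_out", "payload": {"motion": [{"tx": -0.6, "ty": -0.9, "tz": 6, "ax": 0, "ay": 0, "az": 0}, {"tx": -0.6, "ty": -0.9, "tz": 16, "ax": 0, "ay": 0, "az": 0}, {"tx": -0.6, "ty": -0.9, "tz": 28, "ax": 0, "ay": 0, "az": 0}, {"tx": -0.6, "ty": -0.9, "tz": 38, "ax": 0, "ay": 0, "az": 0}, {"tx": -0.6, "ty": -0.9, "tz": 44, "ax": 0, "ay": 0, "az": 0}, {"tx": -0.6, "ty": -0.9, "tz": 47, "ax": 0, "ay": 0, "az": 0}, {"tx": -0.6, "ty": -0.9, "tz": 47, "ax": 0, "ay": 0, "az": 0}]}}

```text
clock: 32.45
tcp_pos: [0.6286, -0.2498, 0.0124]
tool_rot: [-0.0, 0.625, 0.781, -0.0]
force: [-0.5, 0.0, -1.1]
grip_width: 0.0338
gripper_force: 50.0
```

Call:
{"api": "carry_out", "payload": {"motion": [{"tx": 0, "ty": 0, "tz": 1, "ax": 0, "ay": 0, "az": 0}, {"tx": 0, "ty": 0, "tz": 2, "ax": 0, "ay": 0, "az": 0}, {"tx": 0, "ty": 0, "tz": 2, "ax": 0, "ay": 0, "az": 0}]}}

```text
clock: 32.75
tcp_pos: [0.6291, -0.2499, 0.0118]
tool_rot: [0.0, 0.625, 0.781, 0.0]
force: [-2.1, 0.9, 7.8]
grip_width: 0.0337
gripper_force: 51.0
```

Call:
{"api": "carry_out", "payload": {"motion": [{"tx": 0, "ty": 0, "tz": 1, "ax": 0, "ay": 0, "az": 0}, {"tx": 0, "ty": 0, "tz": 1, "ax": 0, "ay": 0, "az": 0}]}}

```text
clock: 32.95
tcp_pos: [0.6291, -0.2499, 0.0118]
tool_rot: [0.0, 0.625, 0.781, 0.001]
force: [-4.1, 2.4, 17.4]
grip_width: 0.0337
gripper_force: 52.0
```

Call:
{"api": "carry_out", "payload": {"motion": [{"tx": 0, "ty": 0, "tz": 1, "ax": 0, "ay": 0, "az": 0}, {"tx": 0, "ty": 0, "tz": 1, "ax": 0, "ay": 0, "az": 0}]}}

```text
clock: 33.15
tcp_pos: [0.6291, -0.2499, 0.0117]
tool_rot: [0.001, 0.625, 0.781, 0.001]
force: [-6.3, 3.4, 26.0]
grip_width: 0.0338
gripper_force: 53.0
```

Contact on the pad came at 11.8 instead of about 9.1. Before releasing the hub I check whether the tray is really high. I probe the known rim (z=44) at the -y wall with the held hub: if the tray is seated, contact should come exactly 8 mm higher, at about 19.8.

Call:
{"api": "carry_out", "payload": {"motion": [{"tx": 0, "ty": 0, "tz": -8, "ax": 0, "ay": 0, "az": 0}, {"tx": 0, "ty": 0, "tz": -18, "ax": 0, "ay": 0, "az": 0}, {"tx": 0, "ty": 0, "tz": -24, "ax": 0, "ay": 0, "az": 0}, {"tx": 0, "ty": 0, "tz": -24, "ax": 0, "ay": 0, "az": 0}, {"tx": 0, "ty": 0, "tz": -24, "ax": 0, "ay": 0, "az": 0}]}}

```text
clock: 33.65
tcp_pos: [0.6289, -0.2496, 0.0327]
tool_rot: [0.0, 0.625, 0.781, 0.0]
force: [0.1, -0.4, -0.6]
grip_width: 0.0337
gripper_force: 50.0
```

```bash
python3 chain.py 685,-248.8,32,12.6
```

```text
now [ 628.9 -249.6   32.7] w 33.7 t 33.65 F [ 0.1 -0.4 -0.6]
685,-248.8,32,12.6 tx ty tz [-11.5  54.9   0.7] a [0.    0.    0.001]
```

Call:
{"api": "carry_out", "payload": {"motion": [{"tx": -3, "ty": 14, "tz": 0, "ax": 0, "ay": 0, "az": 0}, {"tx": -7, "ty": 32, "tz": 0, "ax": 0, "ay": 0, "az": 0}, {"tx": -10, "ty": 48, "tz": 0, "ax": 0, "ay": 0, "az": 0}, {"tx": -11.5, "ty": 55, "tz": 0, "ax": 0, "ay": 0, "az": 0}, {"tx": -11.5, "ty": 55, "tz": 4, "ax": 0, "ay": 0, "az": 0}, {"tx": -11.5, "ty": 55, "tz": 8, "ax": 0, "ay": 0, "az": 0}, {"tx": -11.5, "ty": 55, "tz": 10, "ax": 0, "ay": 0, "az": 0}, {"tx": -11.5, "ty": 55, "tz": 10, "ax": 0, "ay": 0, "az": 0}]}}

```text
clock: 34.45
tcp_pos: [0.684, -0.249, 0.0222]
tool_rot: [-0.001, 0.625, 0.781, -0.0]
force: [0.2, 0.4, -0.7]
grip_width: 0.0335
gripper_force: 50.0
```

Call:
{"api": "carry_out", "payload": {"motion": [{"tx": 0, "ty": 0, "tz": 1, "ax": 0, "ay": 0, "az": 0}, {"tx": 0, "ty": 0, "tz": 1, "ax": 0, "ay": 0, "az": 0}]}}

```text
clock: 34.65
tcp_pos: [0.6849, -0.249, 0.0218]
tool_rot: [0.0, 0.625, 0.781, 0.0]
force: [-0.8, -0.2, -1.6]
grip_width: 0.0336
gripper_force: 50.0
```

Call:
{"api": "carry_out", "payload": {"motion": [{"tx": 0, "ty": 0, "tz": 1, "ax": 0, "ay": 0, "az": 0}, {"tx": 0, "ty": 0, "tz": 1, "ax": 0, "ay": 0, "az": 0}]}}

```text
clock: 34.85
tcp_pos: [0.685, -0.2488, 0.0208]
tool_rot: [0.0, 0.625, 0.781, 0.0]
force: [-0.7, -1.4, -0.6]
grip_width: 0.0335
gripper_force: 50.0
```

Call:
{"api": "carry_out", "payload": {"motion": [{"tx": 0, "ty": 0, "tz": 1, "ax": 0, "ay": 0, "az": 0}, {"tx": 0, "ty": 0, "tz": 1, "ax": 0, "ay": 0, "az": 0}]}}

```text
clock: 35.05
tcp_pos: [0.6851, -0.2489, 0.0199]
tool_rot: [0.0, 0.625, 0.781, 0.0]
force: [-0.6, 0.5, 0.7]
grip_width: 0.0338
gripper_force: 50.2
```

Call:
{"api": "carry_out", "payload": {"motion": [{"tx": 0, "ty": 0, "tz": 0.7, "ax": 0, "ay": 0, "az": 0}, {"tx": 0, "ty": 0, "tz": 0.7, "ax": 0, "ay": 0, "az": 0}]}}

```text
clock: 35.25
tcp_pos: [0.6852, -0.2489, 0.0199]
tool_rot: [0.0, 0.625, 0.781, 0.0]
force: [-2.0, 0.6, 7.5]
grip_width: 0.0336
gripper_force: 50.9
```

The rim contact came at 19.9, which is 8.1 mm above the pad contact, so the tray is truly seated at z≈30. The reading is simply 2.7 mm high here. I go back and release the hub.

Call:
{"api": "carry_out", "payload": {"motion": [{"tx": 0, "ty": 0, "tz": -5, "ax": 0, "ay": 0, "az": 0}, {"tx": 0, "ty": 0, "tz": -12, "ax": 0, "ay": 0, "az": 0}, {"tx": 3, "ty": -14, "tz": -14, "ax": 0, "ay": 0, "az": 0}, {"tx": 7, "ty": -32, "tz": -14, "ax": 0, "ay": 0, "az": 0}, {"tx": 10, "ty": -47, "tz": -14, "ax": 0, "ay": 0, "az": 0}, {"tx": 11.5, "ty": -54.5, "tz": -14, "ax": 0, "ay": 0, "az": 0}, {"tx": 11.5, "ty": -54.5, "tz": -14, "ax": 0, "ay": 0, "az": 0}, {"tx": 11.5, "ty": -54.5, "tz": -14, "ax": 0, "ay": 0, "az": 0}]}}

```text
clock: 36.05
tcp_pos: [0.6303, -0.2495, 0.0334]
tool_rot: [0.0, 0.625, 0.781, 0.0]
force: [-0.1, -0.3, 0.1]
grip_width: 0.0333
gripper_force: 50.0
```

```bash
python3 chain.py 629.5,-249.7,12,12.6
```

```text
now [ 630.3 -249.5   33.4] w 33.3 t 36.05 F [-0.1 -0.3  0.1]
629.5,-249.7,12,12.6 tx ty tz [ 0.  -0.9 21.4] a [0.001 0.    0.001]
```

Call:
{"api": "carry_out", "payload": {"motion": [{"tx": 0, "ty": -0.9, "tz": 5, "ax": 0, "ay": 0, "az": 0}, {"tx": 0, "ty": -0.9, "tz": 12, "ax": 0, "ay": 0, "az": 0}, {"tx": 0, "ty": -0.9, "tz": 18, "ax": 0, "ay": 0, "az": 0}, {"tx": 0, "ty": -0.9, "tz": 20.5, "ax": 0, "ay": 0, "az": 0}, {"tx": 0, "ty": -0.9, "tz": 21.2, "ax": 0, "ay": 0, "az": 0}, {"tx": 0, "ty": -0.9, "tz": 21.2, "ax": 0, "ay": 0, "az": 0}]}}

```text
clock: 36.65
tcp_pos: [0.6282, -0.2494, 0.0118]
tool_rot: [-0.001, 0.625, 0.781, 0.0]
force: [-1.6, 1.8, 5.0]
grip_width: 0.0338
gripper_force: 50.6
```

Call:
{"api": "carry_out", "payload": {"motion": [{"tx": 0, "ty": 0, "tz": 0, "ax": 0, "ay": 0, "az": 0}, {"tx": 0, "ty": 0, "tz": 0, "ax": 0, "ay": 0, "az": 0}, {"tx": 0, "ty": 0, "tz": 0, "ax": 0, "ay": 0, "az": 0}, {"tx": 0, "ty": 0, "tz": 0, "ax": 0, "ay": 0, "az": 0}, {"tx": 0, "ty": 0, "tz": 0, "ax": 0, "ay": 0, "az": 0}], "jaw": 0.54}}

```text
clock: 37.15
tcp_pos: [0.6284, -0.2498, 0.0118]
tool_rot: [-0.0, 0.625, 0.781, -0.0]
force: [0.8, 0.2, 0.5]
grip_width: 0.0462
gripper_force: 0.0
```

Call:
{"api": "carry_out", "payload": {"motion": [{"tx": 0, "ty": 0, "tz": -6, "ax": 0, "ay": 0, "az": 0}, {"tx": 0, "ty": 0, "tz": -16, "ax": 0, "ay": 0, "az": 0}, {"tx": 0, "ty": 0, "tz": -35, "ax": 0, "ay": 0, "az": 0}, {"tx": 0, "ty": 0, "tz": -65, "ax": 0, "ay": 0, "az": 0}, {"tx": 0, "ty": 0, "tz": -95, "ax": 0, "ay": 0, "az": 0}, {"tx": 0, "ty": 0, "tz": -125, "ax": 0, "ay": 0, "az": 0}, {"tx": 0, "ty": 0, "tz": -140, "ax": 0, "ay": 0, "az": 0}, {"tx": 0, "ty": 0, "tz": -140, "ax": 0, "ay": 0, "az": 0}]}}

```text
clock: 37.95
tcp_pos: [0.6296, -0.2503, 0.1546]
tool_rot: [0.002, 0.625, 0.781, 0.001]
force: [0.0, -0.5, -0.6]
grip_width: 0.0465
gripper_force: 0.0
```

```bash
python3 chain.py 442,-376.4,150,-1.4
```

```text
now [ 629.6 -250.3  154.6] w 46.5 t 37.95 F [ 0.  -0.5 -0.6]
442,-376.4,150,-1.4 tx ty tz [ -81.8 -210.7    4. ] a [0.004 0.002 0.245]
```

Run:
```python
from plant import *
from m2 import *
t=Cam(camera("top")); t.im=cv2.cvtColor(cv2.imread("pics/top0.png"),cv2.COLOR_BGR2RGB)
b=(345,205,415,292);u=up(t.im,*b).astype(int); S=u.max(2)-u.min(2)
for v in(150,160,168):
    for p in pts((S<30)&(u.max(2)>v),b[0],b[1],minA=20000): print("lid",v,rc(t,p,.030))
for v in(70,90):
    for p in pts(u.max(2)<v,b[0],b[1],minA=1500):
        if abs(p.mean(0)-[382,248]).max()<12: print("bar",v,rc(t,p,.054),"z42",rc(t,p,.042))
```

```text
lid 150 [ 444.8 -377.2  159.2  110.1   -1.5]
lid 160 [ 445.  -377.3  158.7  109.7   -1.5]
lid 168 [ 445.2 -377.5  158.3  109.4   -1.5]
bar 70 [ 442.3 -374.9   52.1   14.8   87.6] z42 [ 444.2 -377.4   52.6   14.9   87.6]
bar 90 [ 442.1 -374.7   53.4   16.3   88.4] z42 [ 443.9 -377.2   53.9   16.5   88.4]
```

Call:
{"api": "carry_out", "payload": {"motion": [{"tx": -8, "ty": -20, "tz": 0, "ax": 0, "ay": 0, "az": 0.03}, {"tx": -23, "ty": -60, "tz": 0, "ax": 0, "ay": 0, "az": 0.07}, {"tx": -40, "ty": -103, "tz": 0, "ax": 0, "ay": 0, "az": 0.12}, {"tx": -57, "ty": -147, "tz": 0, "ax": 0, "ay": 0, "az": 0.17}, {"tx": -73, "ty": -187, "tz": 0, "ax": 0, "ay": 0, "az": 0.22}, {"tx": -82, "ty": -208, "tz": 20, "ax": 0, "ay": 0, "az": 0.246}, {"tx": -83, "ty": -209, "tz": 50, "ax": 0, "ay": 0, "az": 0.246}, {"tx": -83, "ty": -209, "tz": 80, "ax": 0, "ay": 0, "az": 0.246}, {"tx": -83, "ty": -209, "tz": 90, "ax": 0, "ay": 0, "az": 0.246}, {"tx": -83, "ty": -209, "tz": 90, "ax": 0, "ay": 0, "az": 0.246}], "jaw": 0.5}}

```text
clock: 39.0
tcp_pos: [0.4409, -0.3759, 0.0599]
tool_rot: [-0.002, 0.716, 0.698, -0.001]
force: [-0.2, 0.5, 0.3]
grip_width: 0.0427
gripper_force: 0.0
```

```bash
python3 chain.py 445,-377.3,5.5,-1.5
python3 - <<'E'
from plant import *
from m2 import *
t=Cam(camera("top"))
C=np.array([.6343,-.2601,0])*1000; a=np.radians(102.6); cx=np.array([np.cos(a),np.sin(a)]); cy=np.array([-np.sin(a),np.cos(a)])
b=(298,142,382,208);u=up(t.im,*b)
print("arm-free?",t.im[178,337],t.im[165,325])
save("s8",np.hstack([up(t.im,298,142,382,208,4),up(t.im,340,200,420,266,4)]))
E
```

```text
now [ 440.9 -375.9   59.9] w 42.7 t 39.0 F [-0.2  0.5  0.3]
445,-377.3,5.5,-1.5 tx ty tz [-1.4  4.3 54.4] a [-0.004 -0.002  0.   ]
arm-free? [191 177 151] [127 118 101]
```

View pics/s8.png

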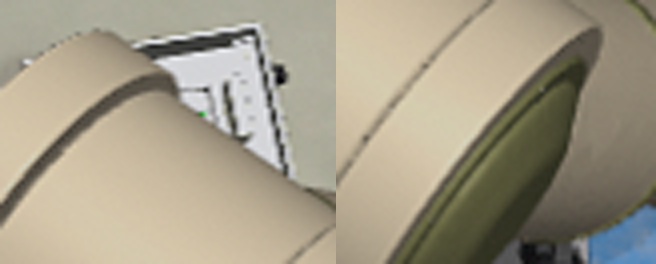

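The arm hides most of the case. What shows is the hub's end, aligned at (215,100). I continue with the lid grip.

Call:
{"api": "carry_out", "payload": {"motion": [{"tx": -1.4, "ty": 4.3, "tz": 5, "ax": 0, "ay": 0, "az": 0}, {"tx": -1.4, "ty": 4.3, "tz": 15, "ax": 0, "ay": 0, "az": 0}, {"tx": -1.4, "ty": 4.3, "tz": 27, "ax": 0, "ay": 0, "az": 0}, {"tx": -1.4, "ty": 4.3, "tz": 38, "ax": 0, "ay": 0, "az": 0}, {"tx": -1.4, "ty": 4.3, "tz": 46, "ax": 0, "ay": 0, "az": 0}, {"tx": -1.4, "ty": 4.3, "tz": 51, "ax": 0, "ay": 0, "az": 0}, {"tx": -1.4, "ty": 4.3, "tz": 53.5, "ax": 0, "ay": 0, "az": 0}, {"tx": -1.4, "ty": 4.3, "tz": 53.5, "ax": 0, "ay": 0, "az": 0}]}}

```text
clock: 39.85
tcp_pos: [0.4468, -0.3781, 0.008]
tool_rot: [-0.0, 0.716, 0.698, -0.0]
force: [-0.2, 0.1, 0.6]
grip_width: 0.0426
gripper_force: 0.0
```

Call:
{"api": "carry_out", "payload": {"motion": [{"tx": 0, "ty": 0, "tz": 0, "ax": 0, "ay": 0, "az": 0}, {"tx": 0, "ty": 0, "tz": 0, "ax": 0, "ay": 0, "az": 0}, {"tx": 0, "ty": 0, "tz": 0, "ax": 0, "ay": 0, "az": 0}, {"tx": 0, "ty": 0, "tz": 0, "ax": 0, "ay": 0, "az": 0}, {"tx": 0, "ty": 0, "tz": 0, "ax": 0, "ay": 0, "az": 0}], "jaw": 0, "squeeze": 90}}

```text
clock: 40.35
tcp_pos: [0.4471, -0.3782, 0.009]
tool_rot: [0.0, 0.716, 0.698, 0.0]
force: [-0.3, 0.1, 6.2]
grip_width: 0.0094
gripper_force: 88.7
```

```bash
python3 chain.py 447.1,-378.2,120,-1.5 520,-340,120,50 635,-259.2,120,102.6
```

```text
now [ 447.1 -378.2    9. ] w 9.4 t 40.35 F [-0.3  0.1  6.2]
447.1,-378.2,120,-1.5 tx ty tz [-0.00e+00  1.00e-01 -1.11e+02] a [0.001 0.    0.001]
520,-340,120,50 tx ty tz [40.1 71.9  0. ] a [ 0.     0.    -0.899]
635,-259.2,120,102.6 tx ty tz [-36.2 135.8   0. ] a [ 0.     0.    -0.918]
```

Call:
{"api": "carry_out", "payload": {"motion": [{"tx": 0, "ty": 0, "tz": -4, "ax": 0, "ay": 0, "az": 0}, {"tx": 0, "ty": 0, "tz": -12, "ax": 0, "ay": 0, "az": 0}, {"tx": 0, "ty": 0, "tz": -28, "ax": 0, "ay": 0, "az": 0}, {"tx": 0, "ty": 0, "tz": -50, "ax": 0, "ay": 0, "az": 0}, {"tx": 0, "ty": 0, "tz": -75, "ax": 0, "ay": 0, "az": 0}, {"tx": 0, "ty": 0, "tz": -97, "ax": 0, "ay": 0, "az": 0}, {"tx": 0, "ty": 0, "tz": -110, "ax": 0, "ay": 0, "az": 0}, {"tx": 0, "ty": 0, "tz": -112, "ax": 0, "ay": 0, "az": 0}]}}

```text
clock: 41.15
tcp_pos: [0.4477, -0.3785, 0.122]
tool_rot: [0.001, 0.716, 0.698, 0.0]
force: [-0.3, 0.2, -1.5]
grip_width: 0.0098
gripper_force: 88.0
```

Call:
{"api": "carry_out", "payload": {"motion": [{"tx": 2, "ty": 3, "tz": 0, "ax": 0, "ay": 0, "az": -0.04}, {"tx": 5, "ty": 10, "tz": 0, "ax": 0, "ay": 0, "az": -0.12}, {"tx": 10, "ty": 19, "tz": 0, "ax": 0, "ay": 0, "az": -0.24}, {"tx": 16, "ty": 29, "tz": 0, "ax": 0, "ay": 0, "az": -0.36}, {"tx": 22, "ty": 39, "tz": 0, "ax": 0, "ay": 0, "az": -0.48}, {"tx": 27, "ty": 49, "tz": 0, "ax": 0, "ay": 0, "az": -0.6}, {"tx": 32, "ty": 58, "tz": 0, "ax": 0, "ay": 0, "az": -0.72}, {"tx": 36, "ty": 66, "tz": 0, "ax": 0, "ay": 0, "az": -0.82}, {"tx": 39, "ty": 71, "tz": 0, "ax": 0, "ay": 0, "az": -0.88}, {"tx": 40, "ty": 72, "tz": 0, "ax": 0, "ay": 0, "az": -0.899}]}}

```text
clock: 42.15
tcp_pos: [0.5203, -0.3389, 0.1189]
tool_rot: [-0.001, 0.34, 0.941, 0.001]
force: [0.2, 0.4, -1.8]
grip_width: 0.0095
gripper_force: 88.0
```

Call:
{"api": "carry_out", "payload": {"motion": [{"tx": -2, "ty": 6, "tz": 0, "ax": 0, "ay": 0, "az": -0.04}, {"tx": -5, "ty": 18, "tz": 0, "ax": 0, "ay": 0, "az": -0.12}, {"tx": -9, "ty": 35, "tz": 0, "ax": 0, "ay": 0, "az": -0.24}, {"tx": -14, "ty": 53, "tz": 0, "ax": 0, "ay": 0, "az": -0.36}, {"tx": -19, "ty": 72, "tz": 0, "ax": 0, "ay": 0, "az": -0.49}, {"tx": -24, "ty": 91, "tz": 0, "ax": 0, "ay": 0, "az": -0.62}, {"tx": -29, "ty": 109, "tz": 0, "ax": 0, "ay": 0, "az": -0.75}, {"tx": -33, "ty": 124, "tz": 0, "ax": 0, "ay": 0, "az": -0.85}, {"tx": -35.5, "ty": 133, "tz": 0, "ax": 0, "ay": 0, "az": -0.9}, {"tx": -36, "ty": 136, "tz": 0, "ax": 0, "ay": 0, "az": -0.918}]}}

```text
clock: 43.15
tcp_pos: [0.6354, -0.2578, 0.1198]
tool_rot: [-0.0, -0.111, 0.994, 0.0]
force: [-0.2, 0.2, -0.8]
grip_width: 0.0096
gripper_force: 88.0
```

Call:
{"api": "carry_out", "payload": {"motion": [{"tx": 0, "ty": 0, "tz": 0, "ax": 0, "ay": 0, "az": 0}, {"tx": 0, "ty": 0, "tz": 0, "ax": 0, "ay": 0, "az": 0}, {"tx": 0, "ty": 0, "tz": 0, "ax": 0, "ay": 0, "az": 0}]}}

```text
clock: 43.45
tcp_pos: [0.6342, -0.2594, 0.1204]
tool_rot: [-0.0, -0.109, 0.994, -0.0]
force: [0.2, 0.6, -1.0]
grip_width: 0.0097
gripper_force: 88.0
```

```bash
python3 chain.py 635,-259.2,90,102.6
```

```text
now [ 634.2 -259.4  120.4] w 9.7 t 43.45 F [ 0.2  0.6 -1. ]
635,-259.2,90,102.6 tx ty tz [-0.9  0.1 30.4] a [-0.    -0.    -0.001]
```

Call:
{"api": "carry_out", "payload": {"motion": [{"tx": -0.9, "ty": 0, "tz": 5, "ax": 0, "ay": 0, "az": 0}, {"tx": -0.9, "ty": 0, "tz": 15, "ax": 0, "ay": 0, "az": 0}, {"tx": -0.9, "ty": 0, "tz": 27, "ax": 0, "ay": 0, "az": 0}, {"tx": -0.9, "ty": 0, "tz": 39, "ax": 0, "ay": 0, "az": 0}, {"tx": -0.9, "ty": 0, "tz": 49, "ax": 0, "ay": 0, "az": 0}, {"tx": -0.9, "ty": 0, "tz": 55, "ax": 0, "ay": 0, "az": 0}, {"tx": -0.9, "ty": 0, "tz": 58, "ax": 0, "ay": 0, "az": 0}, {"tx": -0.9, "ty": 0, "tz": 58, "ax": 0, "ay": 0, "az": 0}, {"tx": -0.9, "ty": 0, "tz": 58, "ax": 0, "ay": 0, "az": 0}]}}

```text
clock: 44.35
tcp_pos: [0.636, -0.2586, 0.0627]
tool_rot: [0.0, -0.11, 0.994, -0.0]
force: [-0.1, 0.4, -1.9]
grip_width: 0.0095
gripper_force: 88.0
```

```bash
python3 chain.py 635,-259.2,50,102.6
```

```text
now [ 636.  -258.6   62.7] w 9.5 t 44.35 F [-0.1  0.4 -1.9]
635,-259.2,50,102.6 tx ty tz [ 1.1 -0.4 12.7] a [-0.     0.     0.001]
```

Call:
{"api": "carry_out", "payload": {"motion": [{"tx": 0.8, "ty": -0.4, "tz": 2, "ax": 0, "ay": 0, "az": 0}, {"tx": 0.8, "ty": -0.4, "tz": 4, "ax": 0, "ay": 0, "az": 0}, {"tx": 0.8, "ty": -0.4, "tz": 6, "ax": 0, "ay": 0, "az": 0}, {"tx": 0.8, "ty": -0.4, "tz": 6, "ax": 0, "ay": 0, "az": 0}]}}

```text
clock: 44.75
tcp_pos: [0.6349, -0.259, 0.0561]
tool_rot: [-0.0, -0.11, 0.994, 0.0]
force: [-1.3, 0.2, -0.8]
grip_width: 0.0092
gripper_force: 88.0
```

Call:
{"api": "carry_out", "payload": {"motion": [{"tx": 0, "ty": 0, "tz": 1.5, "ax": 0, "ay": 0, "az": 0}, {"tx": 0, "ty": 0, "tz": 3, "ax": 0, "ay": 0, "az": 0}, {"tx": 0, "ty": 0, "tz": 3, "ax": 0, "ay": 0, "az": 0}]}}

```text
clock: 45.05
tcp_pos: [0.6349, -0.259, 0.0531]
tool_rot: [-0.0, -0.11, 0.994, 0.0]
force: [0.1, 0.4, -1.2]
grip_width: 0.0097
gripper_force: 88.0
```

Call:
{"api": "carry_out", "payload": {"motion": [{"tx": 0, "ty": 0, "tz": 1.5, "ax": 0, "ay": 0, "az": 0}, {"tx": 0, "ty": 0, "tz": 3, "ax": 0, "ay": 0, "az": 0}, {"tx": 0, "ty": 0, "tz": 3, "ax": 0, "ay": 0, "az": 0}]}}

```text
clock: 45.35
tcp_pos: [0.6349, -0.259, 0.0501]
tool_rot: [-0.0, -0.11, 0.994, 0.0]
force: [0.9, 0.6, -2.1]
grip_width: 0.0096
gripper_force: 88.0
```

Call:
{"api": "carry_out", "payload": {"motion": [{"tx": 0, "ty": 0, "tz": 1, "ax": 0, "ay": 0, "az": 0}, {"tx": 0, "ty": 0, "tz": 2, "ax": 0, "ay": 0, "az": 0}, {"tx": 0, "ty": 0, "tz": 2, "ax": 0, "ay": 0, "az": 0}]}}

```text
clock: 45.65
tcp_pos: [0.635, -0.259, 0.0482]
tool_rot: [-0.0, -0.11, 0.994, 0.0]
force: [0.4, -0.5, -1.6]
grip_width: 0.0099
gripper_force: 88.0
```

Call:
{"api": "carry_out", "payload": {"motion": [{"tx": 0, "ty": 0, "tz": 1, "ax": 0, "ay": 0, "az": 0}, {"tx": 0, "ty": 0, "tz": 1, "ax": 0, "ay": 0, "az": 0}]}}

```text
clock: 45.85
tcp_pos: [0.635, -0.259, 0.0473]
tool_rot: [-0.0, -0.11, 0.994, -0.0]
force: [0.0, -0.4, -0.5]
grip_width: 0.0098
gripper_force: 88.0
```

Call:
{"api": "carry_out", "payload": {"motion": [{"tx": 0, "ty": 0, "tz": 1, "ax": 0, "ay": 0, "az": 0}, {"tx": 0, "ty": 0, "tz": 1, "ax": 0, "ay": 0, "az": 0}]}}

```text
clock: 46.05
tcp_pos: [0.635, -0.259, 0.0462]
tool_rot: [-0.0, -0.11, 0.994, 0.0]
force: [0.1, 0.0, -2.3]
grip_width: 0.0099
gripper_force: 88.0
```

Call:
{"api": "carry_out", "payload": {"motion": [{"tx": 0, "ty": 0, "tz": 1, "ax": 0, "ay": 0, "az": 0}, {"tx": 0, "ty": 0, "tz": 1, "ax": 0, "ay": 0, "az": 0}]}}

```text
clock: 46.25
tcp_pos: [0.6351, -0.2591, 0.0453]
tool_rot: [0.0, -0.11, 0.994, -0.0]
force: [0.7, -0.5, -0.4]
grip_width: 0.0097
gripper_force: 88.2
```

Call:
{"api": "carry_out", "payload": {"motion": [{"tx": 0, "ty": 0, "tz": 1, "ax": 0, "ay": 0, "az": 0}, {"tx": 0, "ty": 0, "tz": 1, "ax": 0, "ay": 0, "az": 0}]}}

```text
clock: 46.45
tcp_pos: [0.6351, -0.2591, 0.0453]
tool_rot: [0.0, -0.11, 0.994, -0.0]
force: [-2.9, 0.5, 6.6]
grip_width: 0.0096
gripper_force: 89.2
```

Crisp contact at 45.3, close to the expected 45. I release.

Call:
{"api": "carry_out", "payload": {"motion": [{"tx": 0, "ty": 0, "tz": -0.7, "ax": 0, "ay": 0, "az": 0}, {"tx": 0, "ty": 0, "tz": -0.7, "ax": 0, "ay": 0, "az": 0}]}}

```text
clock: 46.65
tcp_pos: [0.6351, -0.2591, 0.0453]
tool_rot: [0.0, -0.11, 0.994, -0.0]
force: [-0.7, 0.4, 2.1]
grip_width: 0.0098
gripper_force: 88.7
```

Call:
{"api": "carry_out", "payload": {"motion": [{"tx": 0, "ty": 0, "tz": 0, "ax": 0, "ay": 0, "az": 0}, {"tx": 0, "ty": 0, "tz": 0, "ax": 0, "ay": 0, "az": 0}, {"tx": 0, "ty": 0, "tz": 0, "ax": 0, "ay": 0, "az": 0}, {"tx": 0, "ty": 0, "tz": 0, "ax": 0, "ay": 0, "az": 0}, {"tx": 0, "ty": 0, "tz": 0, "ax": 0, "ay": 0, "az": 0}], "jaw": 0.4}}

```text
clock: 47.15
tcp_pos: [0.6351, -0.2591, 0.045]
tool_rot: [-0.0, -0.11, 0.994, -0.0]
force: [0.8, 0.2, -0.1]
grip_width: 0.0341
gripper_force: 0.0
```

Call:
{"api": "carry_out", "payload": {"motion": [{"tx": 0, "ty": 0, "tz": -5, "ax": 0, "ay": 0, "az": 0}, {"tx": 0, "ty": 0, "tz": -15, "ax": 0, "ay": 0, "az": 0}, {"tx": 0, "ty": 0, "tz": -30, "ax": 0, "ay": 0, "az": 0}, {"tx": 0, "ty": 0, "tz": -60, "ax": 0, "ay": 0, "az": 0}, {"tx": 0, "ty": 0, "tz": -100, "ax": 0, "ay": 0, "az": 0}, {"tx": 0, "ty": 0, "tz": -140, "ax": 0, "ay": 0, "az": 0}, {"tx": 0, "ty": 0, "tz": -180, "ax": 0, "ay": 0, "az": 0}, {"tx": 0, "ty": 0, "tz": -190, "ax": 0, "ay": 0, "az": 0}]}}

```text
clock: 47.95
tcp_pos: [0.6371, -0.2599, 0.2419]
tool_rot: [0.004, -0.11, 0.994, -0.002]
force: [-0.4, 0.2, 0.8]
grip_width: 0.0344
gripper_force: 0.0
```

```bash
python3 chain.py 470,-10,235,50
```

```text
now [ 637.1 -259.9  241.9] w 34.4 t 47.95 F [-0.4  0.2  0.8]
470,-10,235,50 tx ty tz [108.3 280.5   4.8] a [-0.001  0.009  0.919]
```

Call:
{"api": "carry_out", "payload": {"motion": [{"tx": 10, "ty": 28, "tz": 0, "ax": 0, "ay": 0, "az": 0.09}, {"tx": 25, "ty": 65, "tz": 0, "ax": 0, "ay": 0, "az": 0.21}, {"tx": 40, "ty": 104, "tz": 0, "ax": 0, "ay": 0, "az": 0.34}, {"tx": 55, "ty": 143, "tz": 0, "ax": 0, "ay": 0, "az": 0.47}, {"tx": 70, "ty": 182, "tz": 0, "ax": 0, "ay": 0, "az": 0.6}, {"tx": 85, "ty": 220, "tz": 0, "ax": 0, "ay": 0, "az": 0.72}, {"tx": 98, "ty": 255, "tz": 0, "ax": 0, "ay": 0, "az": 0.83}, {"tx": 108, "ty": 280, "tz": 0, "ax": 0, "ay": 0, "az": 0.919}, {"tx": 108, "ty": 280, "tz": 0, "ax": 0, "ay": 0, "az": 0.919}, {"tx": 108, "ty": 280, "tz": 0, "ax": 0, "ay": 0, "az": 0.919}]}}

```text
clock: 48.95
tcp_pos: [0.4684, -0.0092, 0.2358]
tool_rot: [0.001, 0.341, 0.94, 0.0]
force: [-0.1, -0.6, 0.6]
grip_width: 0.0342
gripper_force: 0.0
```

Run:
```python
from plant import *
from m2 import *
t=Cam(camera("top")); s=Cam(camera("side")); print(get_obs()["tcp_pos"])
C=np.array([634.3,-260.1]); a=np.radians(102.6); cx=np.array([np.cos(a),np.sin(a)]); cy=np.array([-np.sin(a),np.cos(a)])
b=(295,135,390,212);u=up(t.im,*b).astype(int); S=u.max(2)-u.min(2)
for v in(165,172,180):
    for p in pts((u[...,2]>v)&(S<25),b[0],b[1],minA=20000):
        q=rc(t,p,.066); d=q[:2]-C; print("lid",v,q,"in case",(d@cx).round(1),(d@cy).round(1))
for v in(60,80):
    for p in pts(u.max(2)<v,b[0],b[1],minA=1500): print("dark",rc(t,p,.084),p.mean(0).round(0))
im=up(s.im,222,140,312,215,5).copy(); im2=up(t.im,300,135,370,210,5).copy()
def c(x,y,z): return [*((C+cx*x+cy*y)/1000),z/1000]
P=[c(x,y,z) for z in(44,66) for x,y in[(80,55),(-80,55),(-80,-55),(80,-55)]]
for i,(q,w) in enumerate(zip(s.proj(P),t.proj(P))):
    col=(0,255,0) if i<4 else (255,0,0)
    cv2.circle(im,tuple(int(v) for v in ((q-[222,140]+.5)*5)),2,col,-1); cv2.circle(im2,tuple(int(v) for v in ((w-[300,135]+.5)*5)),2,col,-1)
save("s9",np.hstack([im,im2]))
```

```text
[ 0.46888151 -0.01026767  0.23547714]
lid 165 [ 632.6 -263.   160.1  109.5  -77.2] in case -2.5 2.3
lid 172 [ 632.3 -262.7  158.9  108.4  -77.3] in case -2.1 2.5
dark [ 570.1 -277.   142.5    9.1  -77.3] [345. 192.]
dark [ 630.  -261.    54.3   14.    12. ] [340. 169.]
dark [ 576.7 -244.5  186.2   87.2   72.3] [329. 188.]
dark [ 629.7 -261.1   55.9   15.5   12. ] [340. 169.]
```

View pics/s9.png

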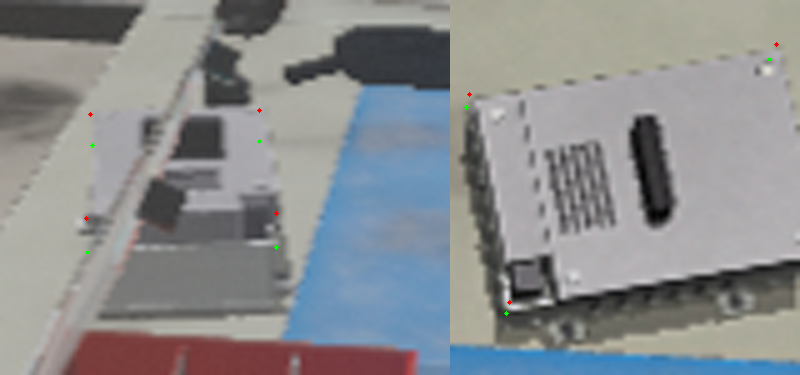

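The last picture shows the lid closed on the case. The hood's lower edge meets the rim line at side crop (275,243), the post is in the cut at top crop (527,278), and the lid is 3.4 mm and 0.2° off square. I hand it in.

```bash
python3 -c "
from plant import *
print(sign_off())"
```

```text
the job is handed in; nothing more can be done
None
```

The controller is assembled and the job is handed in, but no verdict came back: battery, tray and hub are in place, the lid sits closed on the rim about 3.4 mm off centre, and I never got a clear view of the hub after releasing it.

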